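Lay the hung pipette in its service cradle by way of the slanted stand

TASK

Slide the orange pipette along the keyhole slot of its hanger to the wide end and lift it off, then set it in the slanted grey stand, tip down with the small steel collar against the lower V, and let go of it there. Take it again across the handle and lay it level in the white V supports of the green service tray, tip towards the blue end and both collars between the two supports, and leave it there. The pipette must never touch the bench, and the bottle, slide box and beaker must stay where they are.

Things in the scene. Friction and masses are not known exactly. Their poses are not given: they have to be found in the camera images.
- pipette: Pipette 194 mm long, 50-100 g, round. Origin at the tip, +z along the axis to the button. mm from tip: white cone 0-45; steel shaft dia 14, 45-85; small steel collar dia 26, 85-91; neck dia 14, 91-103; big orange collar dia 38, 103-109; orange handle dia 24, 109-180 (grasp here); stem dia 8 to 187; black button dia 18 to 194. Centre of mass about 105. Starts hanging upright in the hanger's slot, tip down
- pipette_grip (a point): Point on the pipette's axis 160 mm from the tip, mid-handle
- hanger: Fixed level blue-painted steel plate 162 x 70 x 5 mm on four legs, upper face 125 mm above the bench; origin on the bench below. Keyhole slot along local x: 17 mm wide from x = -75 to 25 mm, then a 33 mm opening, x 25 to 59, yellow mark beyond. The small collar (under the plate) passes up only through the opening; the big collar rests on top
- hanger_wide (a point): Centre of the keyhole's wide end, at the plate's upper face
- hanger_narrow (a point): Point on the narrow slot's centre line, 97 mm from the wide end, at the plate's upper face. The pipette starts 75-105 mm from the wide end, tip 22 mm above the bench, neck in the slot with 7 mm of up-down play and 1.5 mm to each side
- stand: Fixed grey stand, base 150 x 80 mm, origin on the bench at its middle. Two 90-degree V rests hold the pipette at 45 degrees in the local x-z plane, tip low at -x, button high at +x. Lower V: under the shaft, 60-83 mm from the tip, its upper end face stops the small collar. Upper V: under the handle, 116-132 mm from the tip. Above that the handle overhangs freely
- stand_tip (a point): Where the pipette's tip lies when it rests in the stand; 45 mm above the bench (fully down the tip lies 2 mm further down the slope). The Vs open along the slanted normal (local -x and +z) and reach 16-20 mm to each side of the axis
- stand_grip (a point): Where point pipette_grip lies when the pipette rests in the stand; 160 mm up the 45-degree slope from stand_tip, 158 mm above the bench
- cradle: Fixed green service tray 210 x 90 x 6 mm, a 22 mm high blue wall at its local -x end; origin on the bench under its middle. Two white V rests, open upward, hold the pipette level along local x, tip to -x: small V under the shaft (58-79 mm from the tip), large V under the handle (115-132). Both collars go between them, 6 mm play each way. Handle overhangs freely beyond 132
- cradle_tip (a point): Where the pipette's tip lies when correctly laid; 55 mm above the bench. The V plates reach 16-20 mm to each side of the axis
- cradle_grip (a point): Where point pipette_grip lies when correctly laid; 160 mm along local +x from cradle_tip, 55 mm above the bench
- oil_bottle: Bystander: amber bottle with black cap, 34 mm dia, 62 mm high, origin at its underside
- slide_box: Bystander: blue box 85 x 55 x 30 mm, origin at its underside
- beaker: Bystander: small glass beaker, 48 mm dia, 55 mm high, origin at its underside
There are look-alikes about, which are no part of the job. What is shaped like the stand but pink or purple is not meant.

How it is judged:
By the outcome, as a careful person would: the job done as asked, in the order asked, and still so for the second after the job is handed in, with the robot touching nothing.
It also fails if it takes over 72 s, if anything falls off the work surface, if the arm or the gripper's body presses on something with over 40 N, if the wrist force passes 120 N, or if a joint passes its speed limit or range.

ROBOT

A 7-joint arm with a two-finger parallel gripper is mounted at the origin on the work surface. World frame = base frame: x ahead of the robot, y to its left, z up, the work surface at z = 0. Lengths are in m, angles in rad, forces in N, time in s.
With the tool pointing down it reaches from about 0.4 to 0.85 m from the base axis. Payload 10.4 kg.
Tool frame: the origin (TCP) lies at the very end of the fingers, on their centre line; the grasp point (between the pads) lies manip.grasp_offset behind it (manip.grasp_offset is the distance from the TCP to the grasp point, in m); z points along the fingers, x is the direction in which the jaws open and shut, and the axes are right-handed (so a half turn about z gives the same grasp; the last joint's range is limited). The gripper opens to 85 mm and grips with 20 to 120 N. Pads are 22 mm wide; open, the fingers measure 114 mm over their backs; the gripper's body (76 mm by 85 mm) begins 54 mm behind the grasp point. The pads swing forward as they close: fully open they stand 13 mm farther back than shut.
Start: joints at [-1.334, 0.332, -0.065, 1.46, 0.022, 1.35, -0.088], TCP at [0.161, 0.604, 0.231] pointing down, gripper open.
Joint ranges: [-2.6, 2.6], [-0.5, 2.12], [-1.47, 1.34], [0.16, 2.42], [-1.27, 4.41], [0.06, 2.06], [-2.6, 2.6]. Speed limits (rad/s): [2.22, 2.22, 2.79, 2.79, 3.14, 3.14, 3.14].

INTERFACE

Orientations are given as a unit quaternion [x, y, z, w].
In Python, from workcell import manip gives the robot as it stands.
- The arm moves only by the shell command python3 -m crank 'ROWS' [FORCE]. ROWS is JSON, a list that holds one entry, the list of rows, each a list of 7 numbers: the shift along the world's x, y, z in units of 60 mm (1.0 is 60 mm), then the turn, a rotation vector about the world's x, y, z in units of 5 degrees (1.0 is 5 degrees), then the finger opening in mm, from 0 to 85.4. A call has 1 to 8 rows; each row shifts and turns the commanded pose from where the row before left it; what a row does not reach is not made up. A row lasts 1/8 s, in which the tool goes at most 62.5 mm and 10.7 degrees, less where a joint would pass 70% of its speed; a pose out of reach is approached as far as the arm can. A call is refused whole if a number of a shift passes 1 or a number of a turn 1, either way. A call with a gripper value outside its range is refused whole. The fingers move at their own pace and stop on an object; FORCE is the grip in N (left out, the last holds). Time passes only in rows, so rows that do not move let the fingers close. It gives the time, the measured TCP pose, the force and the opening at its end, in the units of the state.
- manip.get_obs(): the state, without advancing time (a new reading comes with each control period).
- manip.camera(name): name is "side" or "top" or "wrist"; returns (picture, depth): 384x512x3 uint8, blue, green, red; 384x512 float32, m along the optical axis (not along the pixel's ray), 0 where there is no reading.
- manip.get_calibration(name): a dict with "fx", "fy", "cx", "cy" (pixels), "rvec" (rotation vector, rad) and "tvec" (3), from world to camera coordinates, as OpenCV has them; the wrist camera has in their place "T_tool_cam" (4x4, takes a point from camera to tool coordinates, whose origin is the TCP and whose axes are the tool frame's). Camera axes: x right, y down, z forward; pixel columns grow to the right and rows downward; lengths in m; the calibration is good to about 2 mm. A picture is of the moment at which its call begins: read the wrist's pose just before it. get_calibration takes no time and is no camera call.
- manip.hand_in(): hands the job in, once; it reports no verdict.
The state is a dict: "clock": time; "joint_pos": joint angles; "joint_velocities": joint speeds; "tau": joint torques, N m; "position": TCP position; "ee_rot": TCP orientation; "ft_force": force on the tool from outside, world axes, zero at the start; "torque": the same for the moment, N m; "grip_width": opening from 0.0 (shut) to 1.0 (fully open).
Only numpy, scipy, OpenCV 4.12 (cv2) and the standard library are available. Lean on these libraries where they do the work, as an engineer would, in place of code of your own. Each camera call takes 0.05 s, during which the arm holds its last target.

## Working session

There is one attempt and no reset: what is moved stays moved. The work goes in short steps, Python scripts to look and compute and a shell command to move; the robot and the scene stay as the last step left them, time stands still between calls to the robot, and variables do not carry over. Pictures are saved under pics/ and viewed, and the job is handed in when it is done.

```bash
ls; mkdir -p pics; python3 - <<'E'
from workcell import manip
import cv2
print(manip.get_obs()); print(manip.grasp_offset)
for n in ["side","top","wrist"]:
    im,d=manip.camera(n); cv2.imwrite(f"pics/{n}0.png",im); print(n,manip.get_calibration(n))
    import numpy as np; np.save(f"{n}0.npy",d)
E
```

```text
pics
{'clock': 0.0, 'joint_pos': array([-1.33361135,  0.33287115, -0.06472489,  1.46094682,  0.02160049,
        1.34987502, -0.08851634]), 'joint_velocities': array([ 0.00018694, -0.00091782, -0.00159807,  0.00059189, -0.00032233,
       -0.00055422,  0.00129444]), 'tau': array([ 4.40065742e-04, -6.25440431e+01,  4.98980738e-02, -3.91626728e+01,
        1.63405796e-02,  9.82462952e-03,  2.16635431e-05]), 'position': array([0.16044079, 0.60367282, 0.23051381]), 'ee_rot': array([ 7.92730937e-01,  6.09571299e-01, -5.38963702e-04,  4.50316672e-04]), 'ft_force': array([-0.08614124,  0.26909912,  1.10553373]), 'torque': array([-0.01647136,  0.02434536, -0.01094188]), 'grip_width': 1.0025621795364341}
0.0187
side {'fx': 346.64514398534413, 'fy': 346.64514398534413, 'cx': 254.5942672488715, 'cy': 186.37836702066627, 'rvec': array([ 0.28235897, -2.8149645 ,  1.22197822]), 'tvec': array([0.46765257, 0.17485393, 0.90826523])}
top {'fx': 362.8688896842468, 'fy': 362.8688896842468, 'cx': 250.75007248177099, 'cy': 194.29113309782966, 'rvec': array([ 2.20831035, -2.21174801,  0.10529147]), 'tvec': array([-0.02860688,  0.48269601,  0.93682053])}
wrist {'fx': 324.35164372127457, 'fy': 324.35164372127457, 'cx': 252.38187582758275, 'cy': 190.96989831149114, 'T_tool_cam': array([[ 9.99999080e-01, -1.32814001e-03, -2.74058237e-04,
         3.98316222e-04],
       [ 1.34455402e-03,  9.44674310e-01,  3.28007073e-01,
        -8.49498704e-02],
       [-1.76743540e-04, -3.28007140e-01,  9.44675227e-01,
        -1.42258172e-01],
       [ 0.00000000e+00,  0.00000000e+00,  0.00000000e+00,
         1.00000000e+00]])}
```

View pics/side0.png

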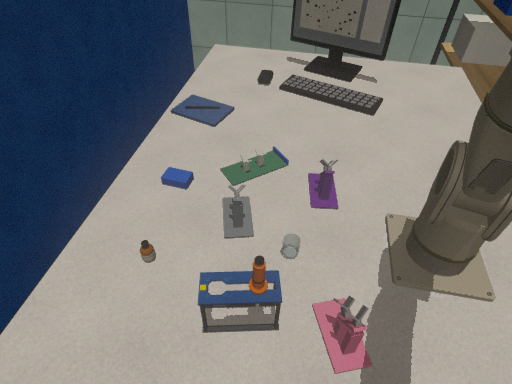

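View pics/top0.png

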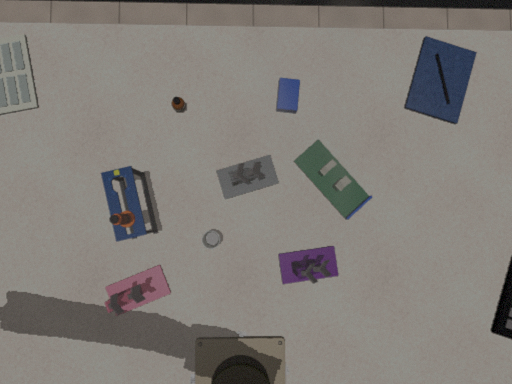

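View pics/wrist0.png

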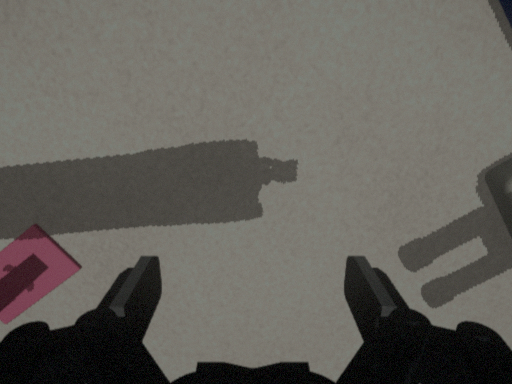

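The pipette is the only orange item: side (259,273), top (122,218). The stand-shaped things are grey at top (247,176), which I choose, pink at (138,290) and purple at (308,265). The green tray is at (332,178) with its blue wall at the lower right, (358,206). The hanger's yellow mark is at (117,173).

```bash
cat > h.py <<'E'
import numpy as np, cv2
from scipy.spatial.transform import Rotation as R
from workcell import manip
def cal(n):
    c=manip.get_calibration(n); K=np.array([[c['fx'],0,c['cx']],[0,c['fy'],c['cy']],[0,0,1]])
    if 'rvec' in c:
        Rm=R.from_rotvec(c['rvec']).as_matrix(); return K,Rm,np.array(c['tvec'])
    o=manip.get_obs(); T=np.eye(4); T[:3,:3]=R.from_quat(o['ee_rot']).as_matrix(); T[:3,3]=o['position']
    W=np.linalg.inv(T@c['T_tool_cam']); return K,W[:3,:3],W[:3,3]
def ray(C,uv):
    K,Rm,t=C; uv=np.atleast_2d(uv).astype(float)
    d=np.c_[(uv[:,0]-K[0,2])/K[0,0],(uv[:,1]-K[1,2])/K[1,1],np.ones(len(uv))]@Rm
    return -Rm.T@t,d
def onz(C,uv,z):
    o,d=ray(C,uv); return o+d*((z-o[2])/d[:,2])[:,None]
def dep(C,uv,D):
    o,d=ray(C,uv); uv=np.atleast_2d(uv).astype(int); return o+d*D[uv[:,1],uv[:,0]][:,None]
def proj(C,P):
    K,Rm,t=C; q=(np.atleast_2d(P)@Rm.T+t)@K.T; return q[:,:2]/q[:,2:]
def rect(mask):
    cs,_=cv2.findContours(mask.astype(np.uint8),cv2.RETR_EXTERNAL,cv2.CHAIN_APPROX_NONE)
    c=max(cs,key=cv2.contourArea); return c[:,0,:]
E
python3 - <<'E'
from h import *
for n,b in [("top",(90,130,380,300)),("side",(140,140,300,340))]:
    im=cv2.imread(f"pics/{n}0.png"); x0,y0,x1,y1=b
    s=800/(x1-x0); s=min(s,600/(y1-y0)); cv2.imwrite(f"pics/{n}0c.png",cv2.resize(im[y0:y1,x0:x1],None,fx=s,fy=s,interpolation=cv2.INTER_CUBIC)); print(n,s)
C=cal("top");D=np.load("top0.npy")
for p in [(122,218),(117,173),(247,176),(225,185),(332,178),(328,168),(344,184),(358,206),(213,239),(178,104),(288,95),(250,130)]:
    print(p,np.round(dep(C,p,D)[0],4))
E
```

```text
top 2.7586206896551726
side 3.0
(122, 218) [0.4228 0.2468 0.1939]
(117, 173) [0.5254 0.2819 0.1239]
(247, 176) [ 0.5235 -0.0178  0.0819]
(225, 185) [0.5077 0.0383 0.0065]
(332, 178) [ 0.5271 -0.2483  0.0021]
(328, 168) [ 0.5489 -0.2278  0.0416]
(344, 184) [ 0.5068 -0.2662  0.0503]
(358, 206) [ 0.4514 -0.3124  0.0171]
(213, 239) [0.3657 0.0698 0.0016]
(178, 104) [0.711  0.1566 0.0485]
(288, 95) [ 0.7437 -0.1277  0.0291]
(250, 130) [ 0.6565 -0.0283  0.0007]
```

View pics/top0c.png

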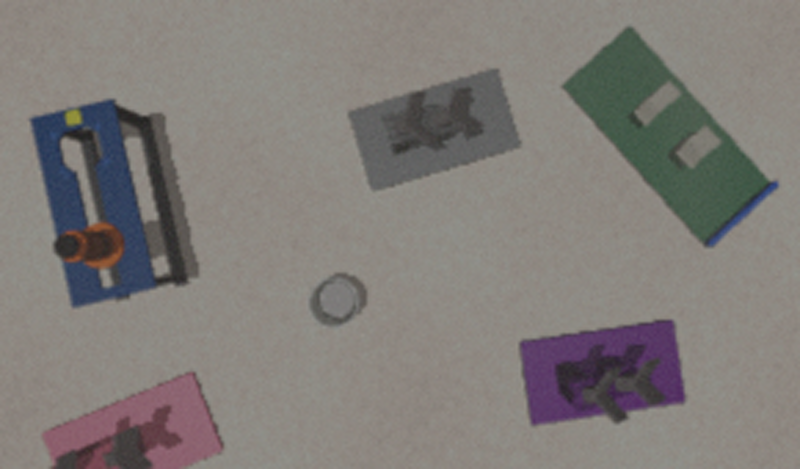

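View pics/side0c.png

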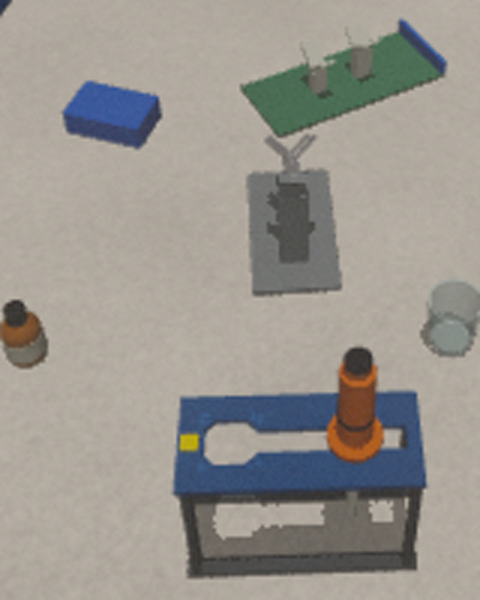

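```bash
cat > meas.py <<'E'
from h import *
im=cv2.imread("pics/top0.png");D=np.load("top0.npy");C=cal("top")
hsv=cv2.cvtColor(im,cv2.COLOR_BGR2HSV).astype(int)
H,S,V=hsv[...,0],hsv[...,1],hsv[...,2]
vv,uu=np.mgrid[:384,:512]; P=dep(C,np.c_[uu.ravel(),vv.ravel()],D).reshape(384,512,3)
def box(m,x0,y0,x1,y1):
    r=np.zeros_like(m); r[y0:y1,x0:x1]=m[y0:y1,x0:x1]; return r
def show(n,m,z):
    c=rect(m); r=cv2.minAreaRect(c.astype(np.float32)); b=cv2.boxPoints(r); w=onz(C,b,z)
    print(n,"area",m.sum(),"px",np.round(r[0],1),"ctr",np.round(onz(C,r[0],z)[0],4))
    for i in range(2):
        e=w[(i+1)%4]-w[i]; print("   side",np.round(np.linalg.norm(e),4),"az",np.round(np.degrees(np.arctan2(e[1],e[0])),1))
    return w
blue=(H>100)&(H<130)&(S>90)
green=(H>50)&(H<95)&(S>50)
yel=(H>20)&(H<40)&(S>120)
show("hanger",box(blue,95,155,150,250),.125)
m=box(yel,95,155,150,190); print("yellow",np.round(onz(C,(uu[m].mean(),vv[m].mean()),.125),4))
show("tray",box(green,280,130,380,225),.006)
m=box(blue,335,185,380,225); print("wall",m.sum(),np.round(P[m].mean(0),4))
# stand: darker, grey
m=box((V<118)&(S<40),205,145,290,205); print(V[180,230],V[180,212]); show("stand",m,.006)
# stand V points
m=box((P[...,2]>.03),205,145,290,205)
for a,b in [(.03,.05),(.05,.07),(.07,.09),(.09,.12),(.12,.2)]:
    k=m&(P[...,2]>a)&(P[...,2]<=b)
    if k.any(): print("stand z",a,b,k.sum(),np.round(P[k].mean(0),4))
# tray Vs
m=box((P[...,2]>.035)&(P[...,2]<.1),290,130,380,225)
n,l=cv2.connectedComponents(m.astype(np.uint8))
for i in range(1,n): print("trayV",(l==i).sum(),np.round(P[l==i].mean(0),4))
E
python3 meas.py
```

```text
hanger area 1252 px [123.5 203.2] ctr [0.4561 0.2655 0.125 ]
   side 0.0678 az -77.1
   side 0.1597 az -166.8
yellow [[0.5274 0.2833 0.125 ]]
tray area 1671 px [331.3 178.5] ctr [ 0.5252 -0.2454  0.006 ]
   side 0.0864 az -47.8
   side 0.2028 az -138.1
wall 74 [ 0.4495 -0.3136  0.0213]
91 143
stand area 1730 px [247.  176.6] ctr [ 0.5302 -0.0199  0.006 ]
   side 0.1511 az -73.0
   side 0.0819 az -163.7
stand z 0.03 0.05 7 [ 0.5122 -0.0043  0.0405]
stand z 0.05 0.07 22 [ 0.5256 -0.0201  0.0634]
stand z 0.07 0.09 97 [ 0.5303 -0.0214  0.0832]
stand z 0.09 0.12 208 [ 0.5284 -0.0148  0.1043]
stand z 0.12 0.2 121 [ 0.5259 -0.001   0.1295]
trayV 118 [ 0.5513 -0.2256  0.0487]
trayV 126 [ 0.5093 -0.2611  0.0539]
```

```bash
python3 - <<'E'
from h import *
az=np.radians(-73.0); e=np.array([np.cos(az),np.sin(az)]); n=np.array([-e[1],e[0]]); c=np.array([.5302,-.0199])
for name,b in [("top",(205,145,290,205)),("side",(210,170,260,245))]:
    D=np.load(name+"0.npy");C=cal(name)
    vv,uu=np.mgrid[:384,:512]; P=dep(C,np.c_[uu.ravel(),vv.ravel()],D).reshape(384,512,3)[b[1]:b[3],b[0]:b[2]].reshape(-1,3)
    L=np.c_[(P[:,:2]-c)@e,(P[:,:2]-c)@n,P[:,2]]
    k=(abs(L[:,0])<.09)&(abs(L[:,1])<.05)
    L=L[k]
    Hm=np.full((19,11),np.nan)
    for x,y,z in L:
        i,j=int((x+.095)//.01),int((y+.055)//.01); Hm[i,j]=np.nanmax([Hm[i,j],z])
    print(name);print((Hm*1000).round())
E
```

```text
top
[[  0.   3.   1.   3.   2.   1.   2.   1.   2.   1.  -1.]
 [  1.   2.   4.   2.   4.   2.   2.   2.   1.   2.   2.]
 [  2.   8.  10.  11.  11.  11.  10.  11.  11.  11.   3.]
 [  3.   9.  11.  12.  13.  10.  11.  10.  10.   9.   2.]
 [  1.  11.  10.  10. 114. 115. 115.  10.  11.  10.   1.]
 [  1.  11.  11.  10. 118. 120. 120.  nan  11.  11.   4.]
 [  0.   8.   9.  10. 130. 130. 133.  nan  10.  10.  -0.]
 [  1.  11.  10. 141. 136. 128. 135. 140.   9.   8.   3.]
 [  1.  11.   9. 136. 129.  94. 129. 137.  nan   3.   2.]
 [  3.   8.  10.  10.  87.  91.  89.  11.   9.  11.   1.]
 [  2.  10.   9.   9. 103.  98. 102.   9.  14.  10.   4.]
 [  1.  10.  10. 106. 104.  95. 106. 108.  11.  11.   1.]
 [  5.   8.  10.  98. 100.  84.  98. 101.  11.  10.   2.]
 [  3.  11.  11.  93.   8.  11.   9.  93.  10.  12.   2.]
 [  1.  10.  10.  10.  10.  11.  11.  11.  11.   9.   1.]
 [  2.  11.  10.  11.  10.   9.  10.  10.   8.   8.   5.]
 [  2.   8.  11.  10.  11.   9.  10.  10.  10.   9.   1.]
 [ -0.   5.   4.   4.   3.   1.   4.   2.   2.   2.   3.]
 [  3.   1.   1.   2.   1.   0.   1.   1.   2.   2. 
[... 414 characters left out ...]
1.]
 [  0.   7.   9. 137. 136. 117. 130. 138.   8.   9.   1.]
 [ -0.   8.   9.  10.   8.  nan  56.   9.   9.   9.  -1.]
 [ -0.   7.   8.   9.  nan  nan  89.   9.   9.   9.  -1.]
 [ -0.   7.   9.  10. 105. 100. 102.   8.   9.   8.   1.]
 [  0.   8.   8. 106. 104.  nan 103. 106.   9.   6.   1.]
 [ -1.   7.   9.   9.  nan  nan  nan   9.   7.   9.   1.]
 [ -0.   6.   9.  10.  nan  nan  nan   8.   9.   7.   0.]
 [  1.   9.   8.   7.  nan  nan  nan   9.   8.   8.  -1.]
 [  1.   7.   8.   8.  nan  nan   7.   8.   8.   8.   1.]
 [  1.   8.   8.   7.   5.  nan   7.   8.   8.   7.   0.]
 [  0.  -1.   1.  -0.  -1.  nan   1.   0.   1.   0.   0.]
 [ -0.  -0.   0.  -1.   0.  nan   1.  -0.  -1.  -1.  -0.]]
```

```bash
cat > stand.py <<'E'
from h import *
def pts(name,D,C,b):
    vv,uu=np.mgrid[:384,:512]; return dep(C,np.c_[uu.ravel(),vv.ravel()],D).reshape(384,512,3)[b[1]:b[3],b[0]:b[2]].reshape(-1,3)
if __name__=="__main__":
    C=cal("top")
    im=cv2.imread("pics/top0.png");hsv=cv2.cvtColor(im,cv2.COLOR_BGR2HSV).astype(int)
    m=np.zeros((384,512),bool); m[145:205,205:290]=((hsv[...,2]<118)&(hsv[...,1]<40))[145:205,205:290]
    c=rect(m); r=cv2.minAreaRect(c.astype(np.float32)); w=onz(C,cv2.boxPoints(r),.010); ctr=onz(C,r[0],.01)[0]
    print("ctr",ctr, [np.degrees(np.arctan2(*(w[i+1]-w[i])[1::-1])) for i in range(2)])
    a=np.radians(107.); e=np.array([np.cos(a),np.sin(a)]); n=np.array([-e[1],e[0]])
    for name,b in [("top",(205,145,290,205)),("side",(210,170,260,245))]:
        P=pts(name,np.load(name+"0.npy"),cal(name),b); X=(P[:,:2]-ctr[:2])@e; Y=(P[:,:2]-ctr[:2])@n; z=P[:,2]
        k=(abs(X)<.075)&(abs(Y)<.04)&(z>.06); X,Y,z=X[k],Y[k],z[k]
        print(name,"Y range",np.percentile(Y,[1,50,99]).round(4))
        u=(X+z)/2**.5; wn=(z-X)/2**.5
        for lo,hi in [(-.03,-.01),(-.01,.01),(.01,.03)]:
            q=(Y>lo)&(Y<hi); print(lo,"u hist",np.histogram(u[q],np.arange(.02,.14,.006))[0])
        print(np.arange(.02,.14,.006).round(3))
        for j,(lo,hi) in enumerate([(.04,.085),(.085,.125)]):
            q=(abs(Y)>.011)&(u>lo)&(u<hi); print("  u",u[q].min().round(4),u[q].max().round(4),"w-|Y|",np.median(wn[q]-abs(Y[q])).round(4),"w",np.percentile(wn[q],[5,50,95]).round(4),"Y",np.percentile(Y[q],[2,98]).round(4))
    # pipette
    for name in ["top","side"]:
        im=cv2.imread(f"pics/{name}0.png");hsv=cv2.cvtColor(im,cv2.COLOR_BGR2HSV).astype(int)
        b={"top":(100,200,150,240),"side":(240,250,280,300)}[name]
        m=np.zeros((384,512),bool); k=(hsv[...,0]<14)&(hsv[...,1]>130); m[b[1]:b[3],b[0]:b[2]]=k[b[1]:b[3],b[0]:b[2]]
        D=np.load(name+"0.npy");C=cal(name);vv,uu=np.nonzero(m);P=dep(C,np.c_[uu,vv],D)
        k=(P[:,2]>.124)&(P[:,2]<.137); print(name,m.sum(),"collar", k.sum(),((P[k].min(0)+P[k].max(0))/2).round(4), P[k].mean(0).round(4),"zmax",P[:,2].max())
        k=(P[:,2]>.15); print("  handle",k.sum(),P[k].mean(0).round(4), np.round([P[k].min(0),P[k].max(0)],4))
    print("wide opening approx",onz(cal("top"),(117.2,185.1),.125))
E
python3 stand.py
```

```text
ctr [ 0.52972898 -0.01981371  0.01      ] [np.float64(-73.04512164307457), np.float64(-163.66912226834722)]
top Y range [-0.0216 -0.0007  0.0198]
-0.03 u hist [ 0  0  1  9  7  9 16  5  1  0  0  0  6 19 19  8  0  0  0]
-0.01 u hist [ 0  0  3 14 20 17 56 15 10  3  1  1 13 20 43 37  0  0  0]
0.01 u hist [ 0  0  2  4 10  7 12  2  1  2  2  4 12 10 12 10  0  0  0]
[0.02  0.026 0.032 0.038 0.044 0.05  0.056 0.062 0.068 0.074 0.08  0.086
 0.092 0.098 0.104 0.11  0.116 0.122 0.128 0.134]
  u 0.0404 0.0844 w-|Y| 0.0729 w [0.0301 0.0872 0.0912] Y [-0.0191  0.0178]
  u 0.0871 0.1137 w-|Y| 0.0656 w [0.0483 0.0818 0.087 ] Y [-0.0228  0.0207]
side Y range [-0.02   -0.0023  0.0148]
-0.03 u hist [0 0 0 0 0 0 4 3 0 3 7 8 7 2 9 9 0 0 0]
-0.01 u hist [ 0  0  0  0  2  0 14  3  0 15 20 30 32  5 23 40  0  0  0]
0.01 u hist [0 0 0 0 0 0 3 1 0 0 0 2 0 0 6 1 0 0 0]
[0.02  0.026 0.032 0.038 0.044 0.05  0.056 0.062 0.068 0.074 0.08  0.086
 0.092 0.098 0.104 0.11  0.116 0.122 0.128 0.134]
  u 0.0601 0.0845 w-|Y| 0.0677 w [0.0131 0.0828 0.0886] Y [-0.0176  0.0148]
  u 0.0852 0.1138 w-|Y| 0.0383 w [0.024  0.0532 0.0844] Y [-0.0219  0.0171]
top 102 collar 72 [0.4212 0.2556 0.1321] [0.4205 0.2523 0.1309] zmax 0.20317130784858717
  handle 29 [0.4211 0.253  0.198 ] [[0.4094 0.248  0.1551]
 [0.4311 0.2606 0.2032]]
side 374 collar 132 [0.4216 0.2631 0.1308] [0.4206 0.2676 0.1303] zmax 0.7403981125932766
  handle 196 [0.4201 0.2699 0.1878] [[0.3685 0.2553 0.1576]
 [0.4326 0.6247 0.7404]]
wide opening approx [[0.49746925 0.28053991 0.125     ]]
```

Heights show the grey stand's high end towards +y (az 107°). First move: above the pipette, jaws turned to az 17°, for a close wrist look.

```bash
python3 -m crank '[[[0.36,-0.48,0.1,0,0,-0.97,85],[0.36,-0.48,0.1,0,0,-0.97,85],[0.36,-0.48,0.1,0,0,-0.97,85],[0.36,-0.48,0.1,0,0,-0.97,85],[0.36,-0.48,0.1,0,0,-0.97,85],[0.36,-0.48,0.1,0,0,-0.97,85],[0.36,-0.48,0.1,0,0,-0.97,85],[0.36,-0.48,0.1,0,0,-0.97,85]]]' 50; python3 -m crank '[[[0.36,-0.48,0.1,0,0,-0.97,85],[0.36,-0.48,0.1,0,0,-0.97,85],[0.36,-0.48,0.1,0,0,-0.97,85],[0.36,-0.48,0.1,0,0,-0.97,85],[0,0,0,0,0,0,85],[0,0,0,0,0,0,85]]]'
cat > st.py <<'E'
from h import *
o=manip.get_obs(); M=R.from_quat(o['ee_rot']).as_matrix()
print("t",round(o['clock'],2),"tcp",o['position'].round(4),"grasp",(o['position']-M[:,2]*manip.grasp_offset).round(4),"x",M[:,0].round(3),"z",M[:,2].round(3),"az",np.degrees(np.arctan2(M[1,0],M[0,0])).round(1),"F",o['ft_force'].round(1),"w",round(o['grip_width']*85.4,1)); print(" q",o['joint_pos'].round(2))
E
python3 - <<'E'
import st
from h import *
im,d=manip.camera("wrist");cv2.imwrite("pics/wrist1.png",im);np.save("wrist1.npy",d)
K,Rm,t=cal("wrist");np.savez("wrist1c.npz",K=K,R=Rm,t=t)
E
```

```text
clock: 1.15
position: [0.3347, 0.3717, 0.2798]
ee_rot: [0.951, 0.309, 0.0, -0.0]
ft_force: [0.6, 0.2, -0.0]
grip_width: 0.997
clock: 1.9
position: [0.4198, 0.2585, 0.3032]
ee_rot: [0.989, 0.147, -0.0, -0.0]
ft_force: [0.0, -0.2, -0.1]
grip_width: 0.993
t 1.9 tcp [0.4198 0.2585 0.3032] grasp [0.4198 0.2585 0.3219] x [ 0.957  0.291 -0.   ] z [-0.  0. -1.] az 16.9 F [ 0.  -0.2 -0.1] w 84.8
 q [-0.94 -0.    0.3   1.7   0.    1.45 -0.35]
```

View pics/wrist1.png

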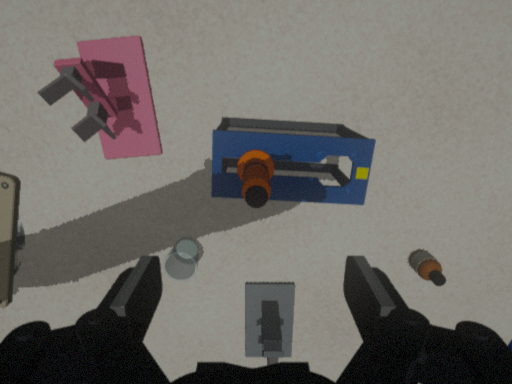

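The wrist view shows the pipette (button 256,196; collar 256,163) in the slot. The wide opening is at (340,170), the yellow mark at (362,173) and the beaker at (183,257).

```bash
cat > wm.py <<'E'
from h import *
im=cv2.imread("pics/wrist1.png");D=np.load("wrist1.npy");f=np.load("wrist1c.npz");C=(f['K'],f['R'],f['t'])
hsv=cv2.cvtColor(im,cv2.COLOR_BGR2HSV).astype(int);H,S,V=hsv[...,0],hsv[...,1],hsv[...,2]
m=np.zeros((384,512),bool); k=(H>100)&(H<130)&(S>90); m[110:220,200:390]=k[110:220,200:390]
r=cv2.minAreaRect(rect(m).astype(np.float32)); w=onz(C,cv2.boxPoints(r),.125); print("plate ctr",onz(C,r[0],.125).round(4),[ (np.linalg.norm(w[i+1]-w[i]).round(4),np.degrees(np.arctan2(*(w[i+1]-w[i])[1::-1])).round(1)) for i in range(2)])
y=np.zeros((384,512),bool); k=(H>20)&(H<40)&(S>120); y[150:200,340:390]=k[150:200,340:390]; v,u=np.nonzero(y); print("yellow",onz(C,(u.mean(),v.mean()),.125).round(4))
b=np.zeros((384,512),bool); b[183:210,243:270]=(V<45)[183:210,243:270]; (cu,cv_),rr=cv2.minEnclosingCircle(rect(b)); print("button",cu,cv_,rr,onz(C,(cu,cv_),.216).round(4), dep(C,(256,194),D).round(4))
o=np.zeros((384,512),bool); k=(H<14)&(S>130); o[145:215,230:280]=k[145:215,230:280]; v,u=np.nonzero(o)
print("collar width px",u[v<175].min(),u[v<175].max(),v.min(), "ctr", onz(C,((u[v<175].min()+u[v<175].max())/2,0.5+v.min()+ (u[v<175].max()-u[v<175].min())/2),.131).round(4))
s=5;cv2.imwrite("pics/w1c.png",cv2.resize(im[120:215,205:380],None,fx=4.5,fy=4.5,interpolation=cv2.INTER_CUBIC))
E
python3 wm.py
```

```text
plate ctr [[0.4577 0.2702 0.125 ]] [(np.float64(0.0695), np.float64(101.3)), (np.float64(0.1594), np.float64(13.6))]
yellow [[0.5283 0.2852 0.125 ]]
button 256.32501220703125 196.0 11.088624000549316 [[0.4217 0.2612 0.216 ]] [[0.421  0.2626 0.2159]]
collar width px 237 273 150 ctr [[0.4218 0.2595 0.131 ]]
```

View pics/w1c.png

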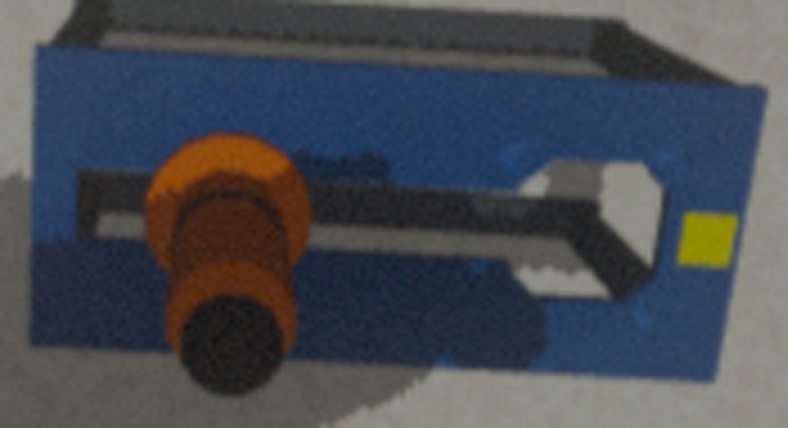

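Opening centre is about (+0.0765, +0.019) from the pipette. Going down over it and closing.

```bash
python3 -m crank '[[[0.03,0.03,-0.3,0,0,0,85],[0,0,-0.4,0,0,0,85],[0,0,-0.55,0,0,0,80],[0,0,-0.55,0,0,0,70],[0,0,-0.4,0,0,0,60],[0,0,-0.16,0,0,0,50],[0,0,0,0,0,0,40],[0,0,0,0,0,0,35]]]' 50; python3 st.py; python3 -m crank '[[[0,0,0,0,0,0,28],[0,0,0,0,0,0,18],[0,0,0,0,0,0,18],[0,0,0,0,0,0,18],[0,0,0,0,0,0,18]]]' 50; python3 st.py
```

```text
clock: 2.95
position: [0.4219, 0.2607, 0.1625]
ee_rot: [0.989, 0.147, 0.001, -0.0]
ft_force: [1.0, 0.4, 1.4]
grip_width: 0.411
t 2.95 tcp [0.4219 0.2607 0.1625] grasp [0.4219 0.2607 0.1812] x [0.957 0.291 0.001] z [ 0.001  0.001 -1.   ] az 16.9 F [1.  0.4 1.4] w 35.1
 q [-0.93  0.09  0.3   1.9  -0.03  1.15 -0.32]
clock: 3.58
position: [0.422, 0.2606, 0.1625]
ee_rot: [0.989, 0.147, 0.001, -0.0]
ft_force: [-1.1, 0.8, 6.7]
grip_width: 0.267
t 3.58 tcp [0.422  0.2606 0.1625] grasp [0.422  0.2606 0.1812] x [0.957 0.291 0.001] z [ 0.001  0.001 -1.   ] az 16.9 F [-1.1  0.8  6.7] w 22.8
 q [-0.93  0.09  0.3   1.9  -0.03  1.15 -0.32]
```

```bash
python3 -m crank '[[[0,0,0.06,0,0,0,18],[0,0,0,0,0,0,18],[0.05,0.012,0,0,0,0,18],[0.1,0.024,0,0,0,0,18],[0,0,0,0,0,0,18]]]'; python3 st.py; python3 - <<'E'
from h import *
im,d=manip.camera("side");cv2.imwrite("pics/side2.png",cv2.resize(im[220:340,180:300],None,fx=5,fy=5))
E
```

```text
clock: 4.2
position: [0.431, 0.2624, 0.1652]
ee_rot: [0.989, 0.147, 0.0, 0.0]
ft_force: [0.6, 0.4, -1.3]
grip_width: 0.265
t 4.2 tcp [0.431  0.2624 0.1652] grasp [0.431  0.2624 0.1839] x [0.957 0.291 0.   ] z [ 0. -0. -1.] az 16.9 F [ 0.6  0.4 -1.3] w 22.7
 q [-0.92  0.11  0.31  1.88 -0.04  1.16 -0.31]
```

View pics/side2.png

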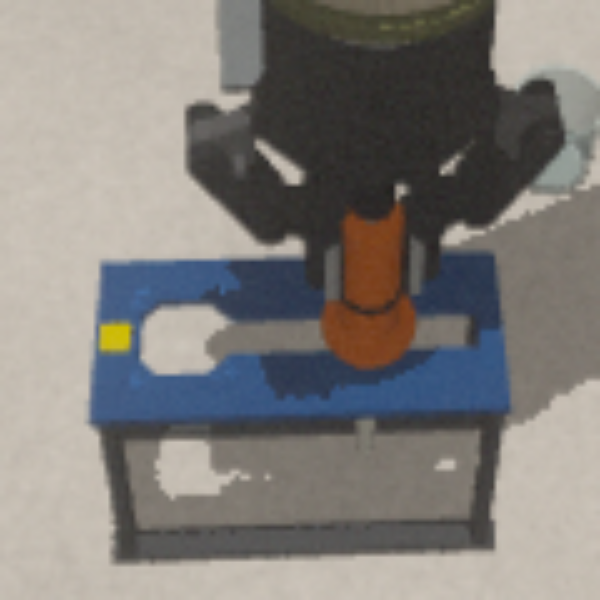

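```bash
python3 -m crank '[[[0.15,0.037,0,0,0,0,18],[0.15,0.037,0,0,0,0,18],[0.15,0.037,0,0,0,0,18],[0.15,0.037,0,0,0,0,18],[0,0,0,0,0,0,18]]]'; python3 -m crank '[[[0.15,0.037,0,0,0,0,18],[0.15,0.037,0,0,0,0,18],[0.15,0.037,0,0,0,0,18],[0.07,0.017,0,0,0,0,18],[0,0,0,0,0,0,18],[0,0,0,0,0,0,18]]]';python3 st.py; python3 - <<'E'
from h import *
im,d=manip.camera("side");cv2.imwrite("pics/side3.png",cv2.resize(im[220:340,180:300],None,fx=5,fy=5))
E
```

```text
clock: 4.88
position: [0.4672, 0.2713, 0.1652]
ee_rot: [0.989, 0.147, 0.0, 0.0]
ft_force: [-0.9, -0.0, -1.3]
grip_width: 0.265
clock: 5.62
position: [0.4976, 0.2789, 0.1653]
ee_rot: [0.989, 0.147, -0.0, -0.0]
ft_force: [-0.9, 0.9, -0.9]
grip_width: 0.27
t 5.62 tcp [0.4976 0.2789 0.1653] grasp [0.4976 0.2789 0.184 ] x [ 0.957  0.291 -0.   ] z [-0. -0. -1.] az 16.9 F [-0.9  0.9 -0.9] w 23.1
 q [-0.87  0.26  0.33  1.71 -0.09  1.18 -0.22]
```

View pics/side3.png

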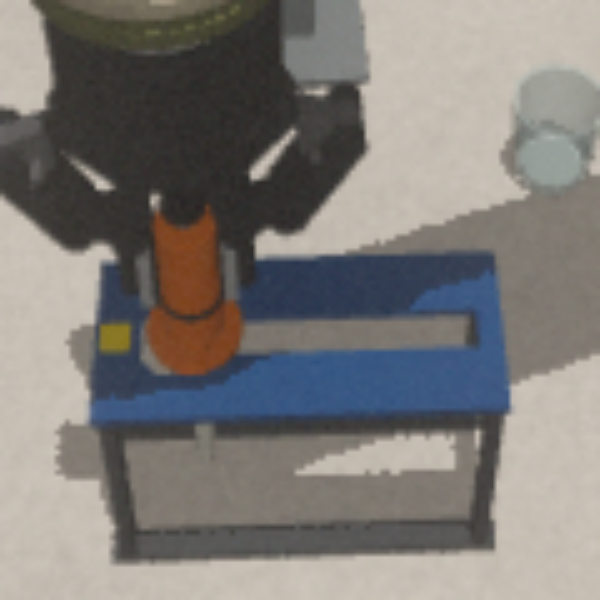

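```bash
python3 - <<'E'
from h import *
C=cal("side")
im=cv2.imread("pics/side0.png")
cv2.imwrite("pics/side0d.png",cv2.resize(im[265:310,190:290],None,fx=8,fy=8,interpolation=cv2.INTER_CUBIC))
im3=cv2.imread("pics/side3.png")
hsv=cv2.cvtColor(im3,cv2.COLOR_BGR2HSV).astype(int);m=(hsv[...,0]<14)&(hsv[...,1]>130);m[:290]=0
v,u=np.nonzero(m);print(u.min(),u.max(),v.max())
# collar centre pixel and world
cu=(u.min()+u.max())/2/5+180
for cv_ in (285.5,287,288.5): print("collar",onz(C,(cu,cv_),.131+.003).round(4))
# opening edges in side0: row scan
h=cv2.cvtColor(im,cv2.COLOR_BGR2HSV).astype(int); b=(h[...,0]>100)&(h[...,0]<130)&(h[...,1]>90)
for r in range(276,300): print(r,''.join('#' if x else '.' for x in b[r,195:290]))
E
```

```text
147 240 373
collar [[0.4958 0.2808 0.134 ]]
collar [[0.495 0.284 0.134]]
collar [[0.4941 0.2871 0.134 ]]
276 ......###################################################.............##############...........
277 ......###################################################.............##############...........
278 ......##################################################...............#############...........
279 .....##################################################.................############...........
280 .....############...........###########################.................#############..........
281 .....###########.............#########################...................############..........
282 .....#########................########################..........................#####..........
283 .....########...................................................................#####..........
284 ...........##....................................................................####..........
285 ............#....................................................................####......
[... 704 characters left out ...]

293 ....##########..............##############################..........##################.........
294 ....###########............##################################.....####################.........
295 ....##################################################################################.........
296 ....##################################################################################.........
297 ....##################################################################################.........
298 ....###################################################################################........
299 ....###################################################################################........
```

View pics/side0d.png

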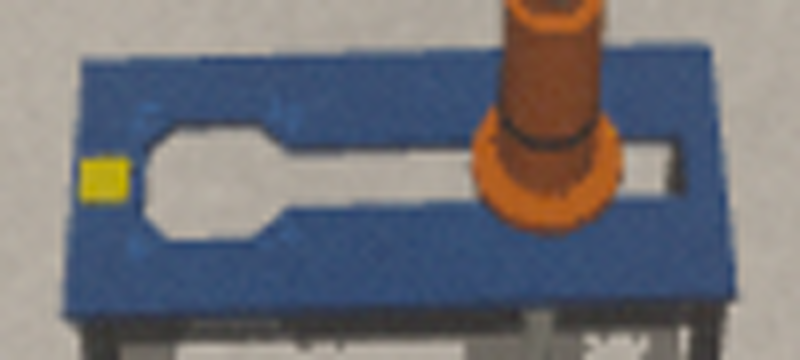

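```bash
python3 - <<'E'
from h import *
C=cal("side")
o=onz(C,[(217,280),(216.3,287),(215.7,294)],.125).round(4);print(o)
print(proj(C,[[.4976,.2789,.125],[.4976,.2789,.134],[.5036,.2804,.125]]))
# narrow slot / pipette rest positions seen in side0 collar
im=cv2.imread("pics/side0.png");h=cv2.cvtColor(im,cv2.COLOR_BGR2HSV).astype(int);m=(h[...,0]<14)&(h[...,1]>130);m[:282]=0;m[:,:230]=0;m[:,290:]=0;m[300:]=0
v,u=np.nonzero(m);print(u.min(),u.max()); print(onz(C,((u.min()+u.max())/2,286),.131))
E
```

```text
[[0.5044 0.2644 0.125 ]
 [0.5015 0.2799 0.125 ]
 [0.4985 0.2948 0.125 ]]
[[218.33731478 286.91329104]
 [218.0912231  284.47633276]
 [215.1978527  287.03139941]]
249 267
[[0.42057249 0.26464252 0.131     ]]
```

```bash
python3 - <<'E'
from h import *
im=cv2.imread("pics/wrist1.png");f=np.load("wrist1c.npz");C=(f['K'],f['R'],f['t'])
h=cv2.cvtColor(im,cv2.COLOR_BGR2HSV).astype(int); b=(h[...,0]>100)&(h[...,0]<130)&(h[...,1]>90)
for r in range(150,192,2): print(r,''.join('#' if x else '.' for x in b[r,300:375]))
print(onz(C,[(318,171),(352,171),(335,171)],.125).round(4), onz(C,[(214,165),(373,165)],.125))
T=cal("top");im=cv2.imread("pics/top0.png");h=cv2.cvtColor(im,cv2.COLOR_BGR2HSV).astype(int); b=(h[...,0]>100)&(h[...,0]<130)&(h[...,1]>90)
for r in range(164,200): print(r,''.join('#' if x else '.' for x in b[r,98:145]))
E
```

```text
150 #########################################################################..
152 #########################################################################..
154 ########################################################################...
156 ##########################.......................#######################...
158 ########################..........................######################...
160 #####################...............................###################....
162 .....#.##.#..........................................##################....
164 .....................................................##################....
166 .....................................................#####.###########.....
168 .....................................................###...................
170 ....................................................####...................
172 ....................................................####...................
174 ....................................................###....................
176 ...................................................####.
[... 1897 characters left out ...]
.......#######..........
187 .......#######...............#########.........
188 .......#######..............##########.........
189 .......########............###########.........
190 ........#######............###########.........
191 ........#########..........###########.........
192 ........##########.........############........
193 ........###########........############........
194 .........##########.........###########........
195 .........###########........###########........
196 .........###########........###########........
197 .........###########........############.......
198 .........###########.........###########.......
199 ..........##########.........###########.......
```

Direct opening measurements (side and wrist) both put its centre at x≈0.5015, about 4 mm further on. Moving there, then lifting gently.

```bash
python3 -m crank '[[[0.07,0.017,0,0,0,0,18],[0,0,0,0,0,0,18],[0,0,0.1,0,0,0,18],[0,0,0.1,0,0,0,18],[0,0,0,0,0,0,18]]]'; python3 st.py
```

```text
clock: 6.3
position: [0.5023, 0.2802, 0.1782]
ee_rot: [0.989, 0.147, 0.001, -0.0]
ft_force: [-0.0, -1.1, -1.6]
grip_width: 0.269
t 6.3 tcp [0.5023 0.2802 0.1782] grasp [0.5023 0.2802 0.1969] x [0.957 0.291 0.001] z [ 0.001  0.001 -1.   ] az 16.9 F [-0.  -1.1 -1.6] w 23.0
 q [-0.87  0.26  0.33  1.69 -0.09  1.21 -0.22]
```

```bash
python3 -m crank '[[[0,0,0.4,0,0,0,18],[0,0,0.6,0,0,0,18],[0,0,0.6,0,0,0,18],[0,0,0.5,0,0,0,18],[0,0,0.26,0,0,0,18],[0,0,0,0,0,0,18]]]'; python3 st.py; python3 -m crank '[[[0.06,-0.4,0,0,0,0,18],[0.06,-0.58,0,-0.956,-0.292,0,18],[0.06,-0.58,0,-0.956,-0.292,0,18],[0.06,-0.58,0,-0.956,-0.292,0,18],[0.06,-0.58,0,-0.956,-0.292,0,18],[0.06,-0.58,-0.1,-0.956,-0.292,0,18],[0.06,-0.58,-0.2,-0.956,-0.292,0,18],[0.06,-0.58,-0.2,-0.956,-0.292,0,18]]]'; python3 -m crank '[[[0.06,-0.5,-0.3,-0.956,-0.292,0,18],[0,-0.3,-0.3,-0.956,-0.292,0,18],[0,0,0,0,0,0,18],[0,0,0,0,0,0,18]]]'; python3 st.py;  python3 - <<'E'
from h import *
for n in ["side","top"]:
    im,d=manip.camera(n);cv2.imwrite(f"pics/{n}4.png",im);np.save(f"{n}4.npy",d)
im=cv2.imread("pics/side4.png");cv2.imwrite("pics/side4c.png",cv2.resize(im[100:280,170:350],None,fx=3.3,fy=3.3))
im=cv2.imread("pics/top4.png");cv2.imwrite("pics/top4c.png",cv2.resize(im[120:260,160:340],None,fx=4,fy=4))
E
```

```text
clock: 7.05
position: [0.5022, 0.2801, 0.3193]
ee_rot: [0.989, 0.147, 0.001, -0.0]
ft_force: [-0.1, 1.0, -0.7]
grip_width: 0.267
t 7.05 tcp [0.5022 0.2801 0.3193] grasp [0.5022 0.2801 0.338 ] x [0.957 0.291 0.001] z [ 0.001  0.001 -1.   ] az 16.9 F [-0.1  1.  -0.7] w 22.8
 q [-0.88  0.19  0.35  1.47 -0.06  1.49 -0.24]
clock: 8.05
position: [0.5302, 0.0099, 0.2876]
ee_rot: [0.943, 0.14, 0.044, 0.299]
ft_force: [-0.5, -0.7, -1.6]
grip_width: 0.27
clock: 8.55
position: [0.5345, -0.0356, 0.2534]
ee_rot: [0.914, 0.136, 0.057, 0.377]
ft_force: [0.6, -0.2, 0.2]
grip_width: 0.263
t 8.55 tcp [ 0.5345 -0.0356  0.2534] grasp [ 0.5306 -0.0229  0.2666] x [0.957 0.291 0.001] z [ 0.206 -0.675 -0.709] az 16.9 F [ 0.6 -0.2  0.2] w 22.5
 q [-0.88  0.12  0.42  1.9   0.74  1.36 -0.41]
```

View pics/side4c.png

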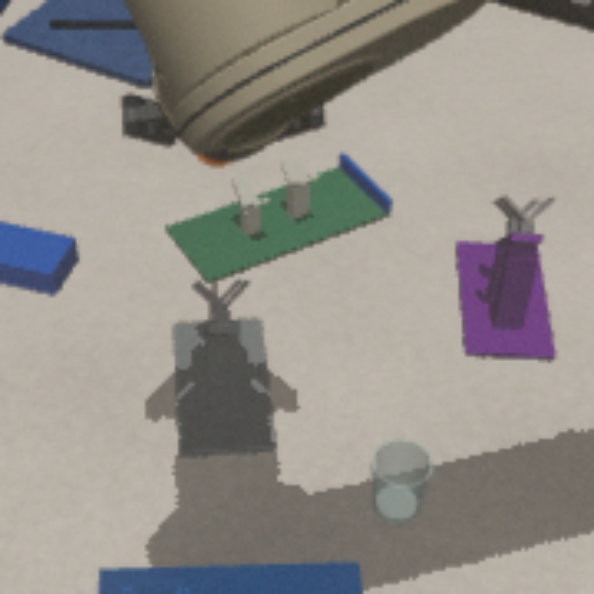

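View pics/top4c.png

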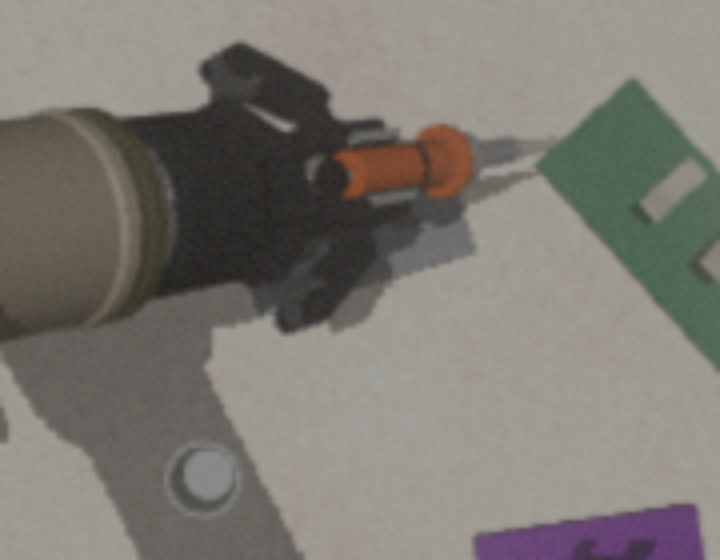

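Top view: pipette still gripped and tilted 45°, with collar at crop (443,160), button at (330,175) and tip end at (555,145). Checking where it lies in the hand.

```bash
python3 - <<'E'
from h import *
C=cal("top");D=np.load("top4.npy");im=cv2.imread("pics/top4.png")
h=cv2.cvtColor(im,cv2.COLOR_BGR2HSV).astype(int);m=(h[...,0]<14)&(h[...,1]>130);m[:145]=0;m[175:]=0;m[:,:235]=0;m[:,285:]=0
o=manip.get_obs();M=R.from_quat(o['ee_rot']).as_matrix();g=o['position']-M[:,2]*.0187
v,u=np.nonzero(m);P=dep(C,np.c_[u,v],D);L=(P-g)@M   # tool coords about grasp
k=abs(L[:,2])<.08;L=L[k]
for lo,hi in [(-.02,0),(0,.02),(.02,.04),(.04,.046),(.046,.06)]:
    q=(L[:,2]>lo)&(L[:,2]<hi)
    if q.any(): print(lo,q.sum(),"x",L[q,0].min().round(4),L[q,0].max().round(4),"y",np.percentile(L[q,1],[5,50,95]).round(4))
print("zmax",np.percentile(L[:,2],[1,99]).round(4))
# steel shaft: points in tool coords within 25mm of axis beyond collar
vv,uu=np.mgrid[140:180,275:305];P=dep(C,np.c_[uu.ravel(),vv.ravel()],D);L=(P-g)@M
q=(L[:,2]>.065)&(L[:,2]<.165)&(abs(L[:,0])<.03)&(abs(L[:,1])<.03);L=L[q]
for lo in np.arange(.06,.17,.015):
    q=(L[:,2]>lo)&(L[:,2]<lo+.015)
    if q.any(): print(round(lo,3),q.sum(),"x",L[q,0].min().round(4),L[q,0].max().round(4),"y",np.percentile(L[q,1],[5,50,95]).round(4))
E
```

```text
-0.02 80 x -0.0123 0.0097 y [0.0054 0.0116 0.0139]
0 62 x -0.0116 0.0073 y [0.0091 0.0118 0.0134]
0.02 41 x -0.0124 0.0082 y [0.0075 0.0118 0.0138]
0.04 16 x -0.0103 0.0071 y [0.0095 0.012  0.0132]
0.046 108 x -0.0201 0.0146 y [-0.003   0.012   0.0196]
zmax [-0.0217  0.0532]
0.06 32 x -0.0142 0.0093 y [0.0073 0.0115 0.0146]
0.075 14 x -0.0083 0.0044 y [0.0038 0.0074 0.0091]
0.09 26 x -0.0086 0.0043 y [0.0026 0.0068 0.0086]
0.105 20 x -0.0087 0.0016 y [0.0032 0.0067 0.0081]
0.12 13 x -0.0059 0.0011 y [0.0034 0.0056 0.0065]
0.135 10 x -0.0059 0.0002 y [0.0016 0.0039 0.0042]
0.15 5 x -0.0037 -0.001 y [0.0032 0.0035 0.0042]
```

```bash
python3 - <<'E'
from h import *
K,Rm,t=cal("wrist")
im,d=manip.camera("wrist");cv2.imwrite("pics/wrist5.png",im);np.save("wrist5.npy",d);np.savez("wrist5c.npz",K=K,R=Rm,t=t)
E
```

```text
(no output)
```

View pics/wrist5.png

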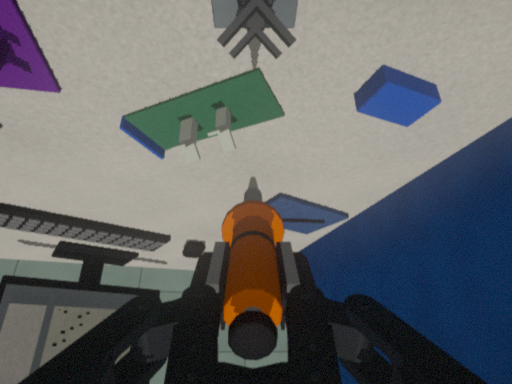

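The wrist view shows the pipette in hand (collar 253,218; tip 252,182), the grey stand's two Vs at (257,20) and the tray Vs at (190,130) and (223,115). I'll measure all of these in the tool frame.

```bash
python3 - <<'E'
from h import *
f=np.load("wrist5c.npz");C=(f['K'],f['R'],f['t']);D=np.load("wrist5.npy");im=cv2.imread("pics/wrist5.png")
o=manip.get_obs();M=R.from_quat(o['ee_rot']).as_matrix();g=o['position']-M[:,2]*.0187
vv,uu=np.mgrid[:384,:512];P=dep(C,np.c_[uu.ravel(),vv.ravel()],D).reshape(384,512,3);L=(P-g)@M
h=cv2.cvtColor(im,cv2.COLOR_BGR2HSV).astype(int);m=(h[...,0]<16)&(h[...,1]>130);m[:200]=0;m[330:]=0
Q=L[m]; Q=Q[(abs(Q[:,0])<.03)&(abs(Q[:,1])<.03)]
for lo in np.arange(-.03,.07,.005):
    q=(Q[:,2]>lo)&(Q[:,2]<=lo+.005)
    if q.sum()>4: print(round(lo,3),q.sum(),"x",Q[q,0].min().round(4),Q[q,0].max().round(4),"y",np.percentile(Q[q,1],[2,50,98]).round(4))
for (u,v) in [(252,180),(252,184),(252,190),(252,198)]: print((u,v),L[v,u].round(4))
# along axis depth profile at u=253
for v in range(176,262,3): print(v,L[v,253].round(4), end=' ')
E
```

```text
-0.03 46 x -0.0131 0.0159 y [-0.0078 -0.0055 -0.0005]
-0.025 940 x -0.0131 0.0131 y [-0.0101 -0.0047  0.0037]
-0.02 589 x -0.012 0.0121 y [-0.011  -0.0084  0.0045]
-0.015 395 x -0.0115 0.0119 y [-0.011  -0.0089 -0.0024]
-0.01 362 x -0.0115 0.0115 y [-0.011  -0.0092 -0.0029]
-0.005 315 x -0.0115 0.0115 y [-0.011  -0.009  -0.0027]
0.0 286 x -0.0115 0.0114 y [-0.011  -0.0092 -0.0026]
0.005 263 x -0.0116 0.0115 y [-0.011  -0.0088 -0.0026]
0.01 237 x -0.0117 0.0126 y [-0.0112 -0.0092 -0.0026]
0.015 234 x -0.0137 0.0137 y [-0.0113 -0.0093 -0.0029]
0.02 171 x -0.0114 0.0115 y [-0.0108 -0.0088 -0.0027]
0.025 59 x -0.0118 0.0117 y [-0.0115 -0.0095 -0.0026]
0.03 156 x -0.0112 0.0116 y [-0.0109 -0.0093 -0.0029]
0.035 157 x -0.0114 0.0114 y [-0.0109 -0.0092 -0.0025]
0.04 135 x -0.0113 0.0117 y [-0.0109 -0.0092 -0.0022]
0.045 399 x -0.0182 0.0175 y [-0.0166 -0.0093  0.0053]
0.05 776 x -0.0184 0.0182 y [-0.0175 -0.0099  0.0058]
(252, 180) [-0.0006 -0.0027  0.1425]
(252, 184) [-0.0006 -0.0032  0.1299]
(252, 190) [-0.0005 -0.0061  0.1062]
(252, 198) [-0.0004 -0.0114  0.0748]
176 [ 0.0003 -0.0014  0.159 ] 179 [ 0.0003 -0.0026  0.146 ] 182 [ 0.0003 -0.003   0.136 ] 185 [ 0.0003 -0.0042  0.1244] 188 [ 0.0003 -0.0059  0.1115] 191 [ 0.0003 -0.0062  0.1038] 194 [ 0.0003 -0.0059  0.098 ] 197 [ 0.0003 -0.0059  0.0915] 200 [ 0.0002 -0.0179  0.0541] 203 [ 0.0002 -0.0176  0.0499] 206 [ 0.0002 -0.0155  0.0504] 209 [ 0.0002 -0.0136  0.0505] 212 [ 0.0002 -0.0119  0.0502] 215 [ 0.0002 -0.0103  0.0494] 218 [ 0.0002 -0.0106  0.0444] 221 [ 0.0002 -0.0104  0.0408] 224 [ 0.0002 -0.0107  0.0363] 227 [ 0.0002 -0.0105  0.0329] 230 [ 0.0002 -0.0109  0.0285] 233 [ 0.0002 -0.0112  0.0243] 236 [ 0.0002 -0.0102  0.0231] 239 [ 0.0002 -0.0111  0.0181] 242 [ 0.0002 -0.0106  0.016 ] 245 [ 0.0002 -0.0105  0.0131] 248 [ 0.0002 -0.0105  0.0104] 251 [ 0.0002 -0.0107  0.0071] 254 [ 0.0002 -0.0103  0.0052] 257 [ 0.0002 -0.0099  0.0032] 260 [ 0.0002 -0.0105 -0.0002]
```

```bash
python3 - <<'E'
from h import *
f=np.load("wrist5c.npz");C=(f['K'],f['R'],f['t']);D=np.load("wrist5.npy");im=cv2.imread("pics/wrist5.png")
vv,uu=np.mgrid[:384,:512];P=dep(C,np.c_[uu.ravel(),vv.ravel()],D).reshape(384,512,3)
Q=P[0:75,205:310].reshape(-1,3); a=np.radians(107);e=np.array([np.cos(a),np.sin(a)]);n=np.array([-e[1],e[0]]);ctr=np.array([.5297,-.0198])
X=(Q[:,:2]-ctr)@e;Y=(Q[:,:2]-ctr)@n;z=Q[:,2]
k=(abs(X)<.09)&(abs(Y)<.05)&(z>.06);print(k.sum());X,Y,z=X[k],Y[k],z[k];u=(X+z)/2**.5;w=(z-X)/2**.5
b=np.arange(.02,.13,.004)
print(b.round(3));print("hist",np.histogram(u,b)[0])
for lo,hi in [(.03,.07),(.09,.12)]:
    q=(u>lo)&(u<hi); print(lo,q.sum(),"u",np.percentile(u[q],[1,50,99]).round(4),"Y",np.percentile(Y[q],[0.5,50,99.5]).round(4))
    for s in (-1,1):
        r=q&(s*Y>.006); 
        if r.sum()>5: print("   side",s,r.sum(),"w-|Y|",np.percentile(w[r]-abs(Y[r]),[10,50,90]).round(4),"wmax",w[r].max().round(4))
cv2.imwrite("pics/w5c.png",cv2.resize(im[0:75,190:330],None,fx=5.5,fy=5.5,interpolation=cv2.INTER_CUBIC))
E
```

```text
2162
[0.02  0.024 0.028 0.032 0.036 0.04  0.044 0.048 0.052 0.056 0.06  0.064
 0.068 0.072 0.076 0.08  0.084 0.088 0.092 0.096 0.1   0.104 0.108 0.112
 0.116 0.12  0.124 0.128]
hist [  0   0   0   6  28  51  44  53  61 203 474   0   0   0   0   0   0   0
  39 101 103 110 887   2   0   0   0]
0.03 920 u [0.0371 0.0601 0.0626] Y [-0.0202 -0.0025  0.0152]
   side -1 332 w-|Y| [0.0424 0.069  0.0721] wmax 0.0909
   side 1 187 w-|Y| [0.0462 0.074  0.0771] wmax 0.0907
0.09 1242 u [0.0946 0.1098 0.1117] Y [-0.024  -0.0034  0.0186]
   side -1 549 w-|Y| [0.0598 0.0632 0.0649] wmax 0.0875
   side 1 347 w-|Y| [0.0654 0.0685 0.0704] wmax 0.0873
```

View pics/w5c.png

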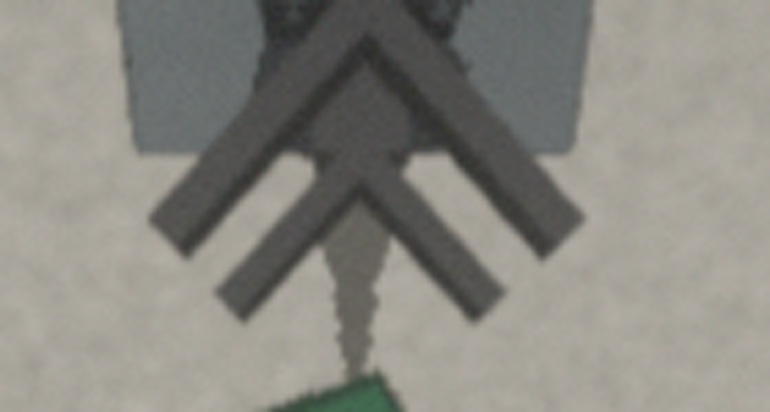

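```bash
python3 -m crank '[[[0.1,-0.25,-0.265,0,0,0,18],[0.1,-0.25,-0.265,0,0,0,18],[-0.086,0.28,-0.295,0,0,0,18],[-0.086,0.28,-0.295,0,0,0,18],[-0.086,0.28,-0.295,0,0,0,18],[-0.04,0.13,-0.14,0,0,0,18],[0,0,0,0,0,0,18],[0,0,0,0,0,0,18]]]'; cat > sl.py <<'E'
from h import *
import st
M=st.M;g=st.o['position']-M[:,2]*.0187
a=np.radians(107);e=np.array([np.cos(a),np.sin(a)]);n=np.array([-e[1],e[0]]);ctr=np.array([.5297,-.0198])
X=(g[:2]-ctr)@e;Y=(g[:2]-ctr)@n;z=g[2];F=st.o['ft_force']
A=np.r_[e,1]/2**.5;N=np.r_[-e,1]/2**.5
print("u",round((X+z)/2**.5,4),"(fully down .1362) w",round((z-X)/2**.5,4),"Y",round(Y,4),"F up-slope",round(F@A,1),"F normal",round(F@N,1),"Flat",round(F[:2]@n,1))
E
python3 sl.py; python3 - <<'E'
from h import *
np.set_printoptions(suppress=True)
for n in ["wrist","top"]:
    im,d=manip.camera(n);cv2.imwrite(f"pics/{n}6.png",im)
im=cv2.imread("pics/wrist6.png");cv2.imwrite("pics/wrist6c.png",cv2.resize(im[120:270,160:350],None,fx=4,fy=4))
im=cv2.imread("pics/top6.png");cv2.imwrite("pics/top6c.png",cv2.resize(im[140:215,195:300],None,fx=7,fy=7))
E
```

```text
clock: 9.7
position: [0.5289, -0.008, 0.1604]
ee_rot: [0.914, 0.135, 0.057, 0.378]
ft_force: [-0.2, -0.9, -0.4]
grip_width: 0.269
t 9.7 tcp [ 0.5289 -0.008   0.1604] grasp [0.525  0.0046 0.1737] x [0.957 0.29  0.002] z [ 0.207 -0.676 -0.707] az 16.9 F [-0.2 -0.9 -0.4] w 23.0
 q [-0.9   0.26  0.4   1.97  0.71  1.22 -0.56]
u 0.1403 (fully down .1362) w 0.1053 Y -0.0027 F up-slope -0.8 F normal 0.3 Flat 0.5
```

View pics/wrist6c.png

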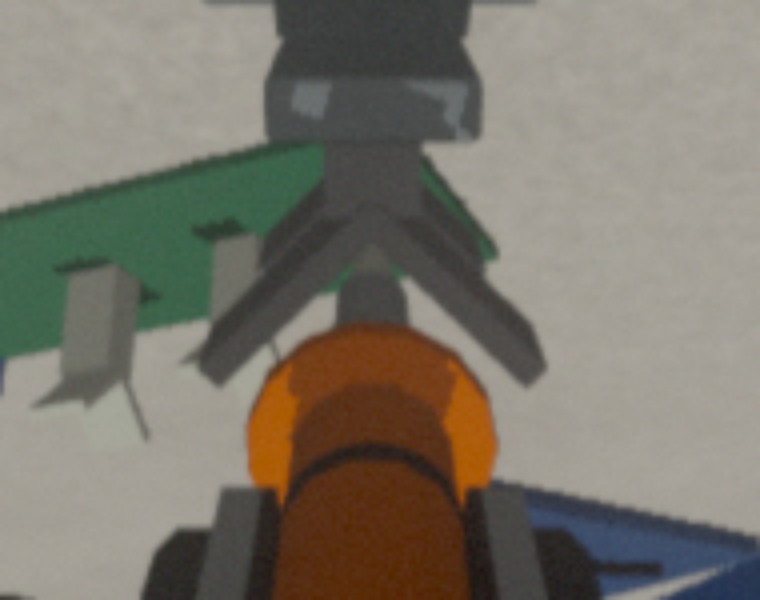

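View pics/top6c.png

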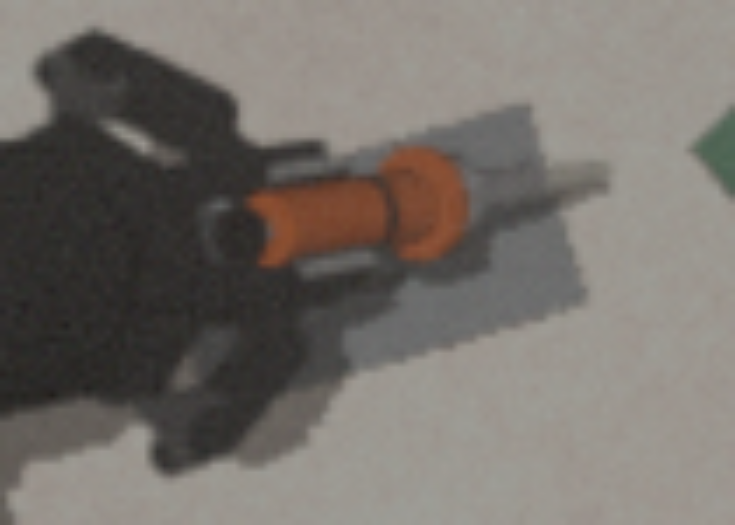

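V apex and pipette axis line up in the wrist view (both at crop x≈372). Descending along the normal.

```bash
python3 -m crank '[[[-0.02,0.065,-0.07,0,0,0,18],[-0.02,0.065,-0.07,0,0,0,18],[-0.012,0.04,-0.042,0,0,0,18],[0,0,0,0,0,0,18]]]' >/dev/null; python3 sl.py;python3 -m crank '[[[-0.01,0.034,-0.035,0,0,0,18],[0,0,0,0,0,0,18]]]' >/dev/null; python3 sl.py;python3 -m crank '[[[-0.01,0.034,-0.035,0,0,0,18],[0,0,0,0,0,0,18]]]' >/dev/null; python3 sl.py
```

```text
t 10.3 tcp [0.5253 0.003  0.1485] grasp [0.5214 0.0157 0.1617] x [0.956 0.292 0.   ] z [ 0.207 -0.676 -0.707] az 17.0 F [ 0.3 -0.7 -0.9] w 23.0
 q [-0.91  0.28  0.38  1.97  0.71  1.22 -0.59]
u 0.14 (fully down .1362) w 0.0886 Y -0.0024 F up-slope -1.2 F normal -0.1 Flat -0.1
t 10.55 tcp [0.5247 0.0049 0.1465] grasp [0.5208 0.0176 0.1597] x [0.957 0.292 0.001] z [ 0.207 -0.676 -0.707] az 16.9 F [-0.3 -0.4 -1.2] w 22.8
 q [-0.91  0.29  0.38  1.97  0.7   1.22 -0.59]
u 0.1401 (fully down .1362) w 0.0858 Y -0.0025 F up-slope -1.0 F normal -0.7 Flat 0.4
t 10.8 tcp [0.5245 0.0067 0.1448] grasp [0.5206 0.0193 0.158 ] x [0.957 0.291 0.001] z [ 0.207 -0.676 -0.707] az 16.9 F [ 2.  -1.7 -0.7] w 22.8
 q [-0.91  0.29  0.38  1.97  0.7   1.22 -0.6 ]
u 0.1401 (fully down .1362) w 0.0834 Y -0.0027 F up-slope -2.0 F normal 1.1 Flat -1.5
```

```bash
python3 -m crank '[[[0.007,-0.022,-0.023,0,0,0,18],[0,0,0,0,0,0,18]]]' >/dev/null; python3 sl.py;python3 -m crank '[[[0.005,-0.016,-0.018,0,0,0,18],[0,0,0,0,0,0,18]]]' >/dev/null; python3 sl.py
```

```text
t 11.05 tcp [0.5249 0.0054 0.1433] grasp [0.521  0.0181 0.1566] x [0.957 0.291 0.002] z [ 0.207 -0.676 -0.707] az 16.9 F [ 3.4 -1.8  0.7] w 22.8
 q [-0.91  0.29  0.38  1.97  0.7   1.21 -0.6 ]
u 0.1381 (fully down .1362) w 0.0833 Y -0.0028 F up-slope -1.5 F normal 2.4 Flat -2.7
t 11.3 tcp [0.5252 0.0045 0.1423] grasp [0.5213 0.0171 0.1555] x [0.957 0.291 0.001] z [ 0.207 -0.676 -0.707] az 16.9 F [ 2.9 -0.9  4.2] w 22.9
 q [-0.91  0.29  0.38  1.97  0.7   1.21 -0.6 ]
u 0.1367 (fully down .1362) w 0.0832 Y -0.0028 F up-slope 1.8 F normal 4.2 Flat -2.6
```

```bash
python3 -m crank '[[[0.002,-0.007,-0.008,0,0,0,18],[0,0,0,0,0,0,18],[0,0,0,0,0,0,26],[0,0,0,0,0,0,32],[0,0,0,0,0,0,50],[0,0,0,0,0,0,60],[0,0,0,0,0,0,70]]]'; python3 sl.py; python3 - <<'E'
from h import *
K,Rm,t=cal("wrist")
im,d=manip.camera("wrist");cv2.imwrite("pics/wrist7.png",im);np.save("wrist7.npy",d);np.savez("wrist7c.npz",K=K,R=Rm,t=t)
E
```

```text
clock: 12.18
position: [0.525, 0.0042, 0.1415]
ee_rot: [0.914, 0.136, 0.057, 0.378]
ft_force: [-0.1, 0.1, 0.4]
grip_width: 0.821
t 12.18 tcp [0.525  0.0042 0.1415] grasp [0.5211 0.0168 0.1548] x [0.957 0.291 0.001] z [ 0.206 -0.676 -0.707] az 16.9 F [-0.1  0.1  0.4] w 70.1
 q [-0.91  0.29  0.38  1.98  0.7   1.21 -0.6 ]
u 0.136 (fully down .1362) w 0.0829 Y -0.0025 F up-slope 0.4 F normal 0.2 Flat 0.1
```

View pics/wrist7.png

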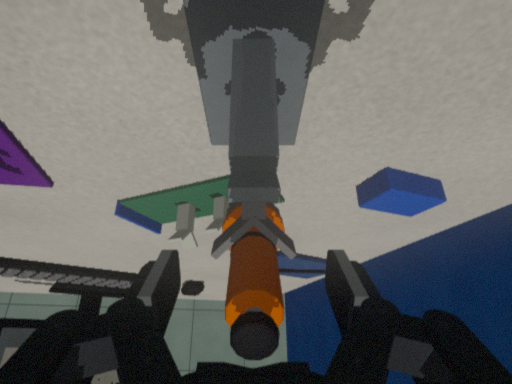

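Pipette rests in both Vs with the grip free. Backing off up-slope, then swinging to a grasp across the handle.

```bash
python3 -m crank '[[[-0.06,0.2,0.21,0,0,0,80],[-0.11,0.36,0.38,0,0,0,80],[-0.11,0.36,0.38,0,0,0,80],[-0.1,0.32,0.34,0,0,0,80]]]'; python3 -m crank '[[[0.033,0,0.23,0.956,0.292,0,80],[0.033,0,0.23,0.956,0.292,0,80],[0.033,-0.108,0.23,0.956,0.292,0,80],[0.033,-0.108,0.23,0.956,0.292,0,80],[0.033,-0.108,0.23,0.956,0.292,0,80],[0.033,-0.108,0.23,0.956,0.292,0,80],[0.033,-0.108,0.23,0.956,0.292,0,80],[0.033,-0.108,0.23,0.956,0.292,0,80]]]';python3 -m crank '[[[0.033,-0.13,0,0.956,0.292,0,80],[0.033,-0.13,0,0.956,0.292,0,80],[0.033,-0.13,0,0.956,0.292,0,80],[0.033,-0.13,0,0.956,0.292,0,80],[0.033,-0.13,0,0.956,0.292,0,80],[0.033,-0.13,0,0.956,0.292,0,80],[0.033,-0.13,0,0.956,0.292,0,80],[0.033,-0.13,0,0.956,0.292,0,80]]]';python3 -m crank '[[[0.033,-0.13,0,0.956,0.292,0,80],[0,-0.13,0,0.956,0.292,0,80],[0,0,0,0,0,0,80],[0,0,0,0,0,0,80]]]';python3 sl.py;  python3 - <<'E'
from h import *
K,Rm,t=cal("wrist")
im,d=manip.camera("wrist");cv2.imwrite("pics/wrist8.png",im);np.save("wrist8.npy",d);np.savez("wrist8c.npz",K=K,R=Rm,t=t)
E
```

```text
clock: 12.72
position: [0.5019, 0.0794, 0.221]
ee_rot: [0.914, 0.136, 0.057, 0.378]
ft_force: [0.6, -0.0, -0.1]
grip_width: 0.939
clock: 13.72
position: [0.518, 0.0394, 0.3313]
ee_rot: [0.988, 0.147, 0.007, 0.042]
ft_force: [-0.0, -0.4, -0.8]
grip_width: 0.937
clock: 14.72
position: [0.534, -0.023, 0.3306]
ee_rot: [0.943, 0.14, -0.045, -0.299]
ft_force: [-1.3, 0.2, -0.0]
grip_width: 0.939
clock: 15.22
position: [0.536, -0.0379, 0.3308]
ee_rot: [0.914, 0.136, -0.057, -0.377]
ft_force: [0.1, -0.3, -0.2]
grip_width: 0.935
t 15.22 tcp [ 0.536  -0.0379  0.3308] grasp [ 0.5398 -0.0505  0.344 ] x [ 0.956  0.292 -0.   ] z [-0.206  0.675 -0.709] az 17.0 F [ 0.1 -0.3 -0.2] w 79.9
 q [-0.12  0.48  0.68  1.38 -0.83  1.97  0.79]
u 0.2204 (fully down .1362) w 0.2661 Y -0.0007 F up-slope -0.3 F normal 0.1 Flat -0.0
```

View pics/wrist8.png

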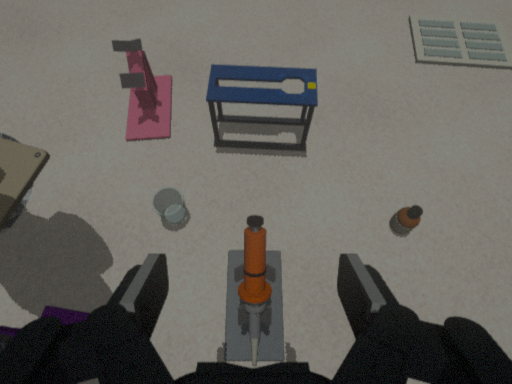

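The pipette lies seated in the stand (button 255,220; collar 255,292; tip 254,360), with the hanger empty at (262,87). Measuring its pose before the cross grasp.

```bash
python3 - <<'E'
from h import *
f=np.load("wrist8c.npz");C=(f['K'],f['R'],f['t']);D=np.load("wrist8.npy");im=cv2.imread("pics/wrist8.png")
vv,uu=np.mgrid[:384,:512];P=dep(C,np.c_[uu.ravel(),vv.ravel()],D).reshape(384,512,3)
h=cv2.cvtColor(im,cv2.COLOR_BGR2HSV).astype(int);m=(h[...,0]<16)&(h[...,1]>130);m[:222]=0;m[310:]=0;m[:,:230]=0;m[:,280:]=0
Q=P[m];a=np.radians(107);e=np.array([np.cos(a),np.sin(a)]);n=np.array([-e[1],e[0]]);ctr=np.array([.5297,-.0198])
X=(Q[:,:2]-ctr)@e;Y=(Q[:,:2]-ctr)@n;z=Q[:,2];u=(X+z)/2**.5;w=(z-X)/2**.5
for lo in np.arange(.07,.17,.008):
    q=(u>lo)&(u<=lo+.008)
    if q.sum()>4: print(round(lo,3),q.sum(),"Y",Y[q].min().round(4),Y[q].max().round(4),"wtop",np.percentile(w[q],[50,95]).round(4))
print("u",np.percentile(u,[0.5,99.5]).round(4),"expected collar .080.. handle end .157")
E
```

```text
0.078 290 Y -0.0212 0.0151 wtop [0.0974 0.1035]
0.086 213 Y -0.0203 0.0152 wtop [0.0944 0.1007]
0.094 128 Y -0.0133 0.0084 wtop [0.0949 0.0969]
0.102 91 Y -0.0132 0.0083 wtop [0.095  0.0969]
0.11 126 Y -0.0143 0.0083 wtop [0.0949 0.0969]
0.118 136 Y -0.0131 0.0082 wtop [0.0947 0.0969]
0.126 140 Y -0.013 0.0081 wtop [0.0949 0.097 ]
0.134 134 Y -0.0129 0.0069 wtop [0.0951 0.097 ]
0.142 142 Y -0.0128 0.0068 wtop [0.0948 0.0968]
0.15 206 Y -0.0139 0.0078 wtop [0.0933 0.0965]
u [0.0682 0.1575] expected collar .080.. handle end .157
```

```bash
python3 -m crank '[[[0.16,-0.465,-0.49,0,0,0,80],[0.16,-0.465,-0.49,0,0,0,80],[-0.125,0.41,-0.43,0,0,0,80],[-0.125,0.41,-0.43,0,0,0,80],[-0.125,0.41,-0.43,0,0,0,80],[0,0,0,0,0,0,80]]]'; python3 sl.py
```

```text
clock: 16.02
position: [0.5317, -0.017, 0.1939]
ee_rot: [0.913, 0.138, -0.058, -0.379]
ft_force: [0.1, 0.5, 1.1]
grip_width: 0.939
t 16.02 tcp [ 0.5317 -0.017   0.1939] grasp [ 0.5357 -0.0296  0.2071] x [ 0.955  0.296 -0.002] z [-0.21   0.676 -0.706] az 17.2 F [0.1 0.5 1.1] w 80.2
 q [-0.15  0.57  0.65  1.56 -0.84  1.77  0.94]
u 0.1386 (fully down .1362) w 0.1543 Y -0.0028 F up-slope 1.1 F normal 0.5 Flat -0.3
```

```bash
python3 -m crank '[[[-0.09,0.29,-0.32,0,0,0,75],[-0.09,0.29,-0.32,0,0,0,70],[-0.057,0.19,-0.2,0,0,0,60],[0,0,0,0,0,0,50],[0,0,0,0,0,0,40],[0,0,0,0,0,0,32]]]'; python3 sl.py; python3 - <<'E'
from h import *
im,d=manip.camera("wrist");cv2.imwrite("pics/wrist9.png",im)
im,d=manip.camera("side");cv2.imwrite("pics/side9.png",cv2.resize(im[130:280,170:320],None,fx=4,fy=4))
E
```

```text
clock: 16.77
position: [0.5188, 0.025, 0.1446]
ee_rot: [0.914, 0.136, -0.056, -0.378]
ft_force: [0.0, 1.0, -0.0]
grip_width: 0.375
t 16.77 tcp [0.5188 0.025  0.1446] grasp [0.5227 0.0124 0.1578] x [0.957 0.29  0.   ] z [-0.205  0.676 -0.708] az 16.9 F [ 0.  1. -0.] w 32.0
 q [-0.21  0.56  0.62  1.68 -0.87  1.64  0.96]
u 0.1348 (fully down .1362) w 0.0884 Y -0.0027 F up-slope 0.7 F normal -0.7 Flat -0.3
```

View pics/wrist9.png

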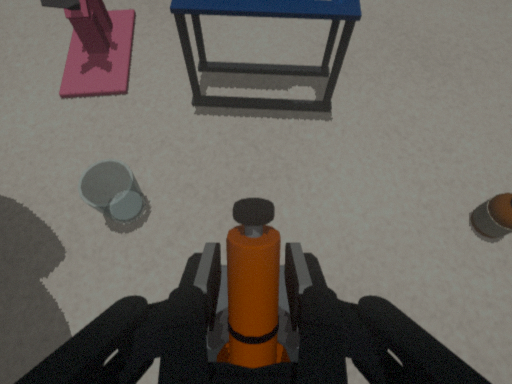

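View pics/side9.png

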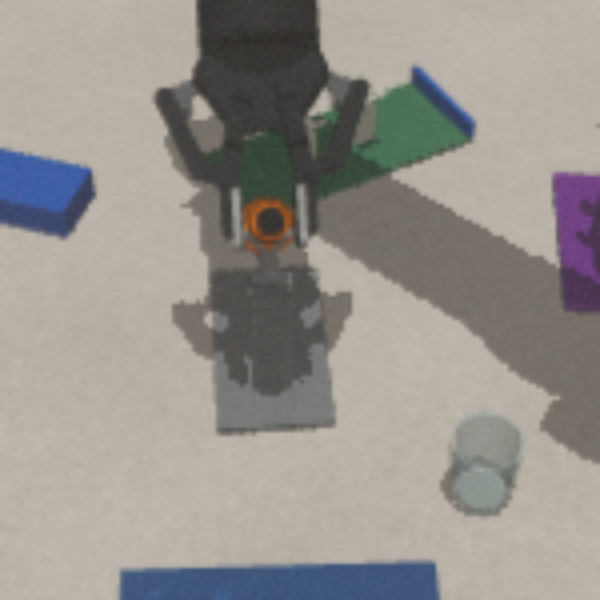

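```bash
python3 -m crank '[[[-0.014,0.044,-0.028,0,0,0,30],[0,0,0,0,0,0,26],[0,0,0,0,0,0,18],[0,0,0,0,0,0,18],[0,0,0,0,0,0,18],[0,0,0,0,0,0,18]]]' 60; python3 sl.py
```

```text
clock: 17.62
position: [0.5176, 0.0286, 0.1424]
ee_rot: [0.914, 0.136, -0.056, -0.378]
ft_force: [2.7, 0.5, 1.2]
grip_width: 0.263
t 17.62 tcp [0.5176 0.0286 0.1424] grasp [0.5215 0.016  0.1557] x [ 0.957  0.291 -0.   ] z [-0.206  0.676 -0.707] az 16.9 F [2.7 0.5 1.2] w 22.5
 q [-0.21  0.56  0.62  1.69 -0.87  1.64  0.96]
u 0.136 (fully down .1362) w 0.0842 Y -0.0026 F up-slope 0.6 F normal 1.1 Flat -2.7
```

Gripped across the handle. While lifting off, I refine the tray Vs from the earlier wrist view.

```bash
python3 -m crank '[[[0.05,-0.16,0.165,0,0,0,18],[0.09,-0.3,0.31,0,0,0,18],[0.09,-0.3,0.31,0,0,0,18],[0.05,-0.16,0.5,0,0,0,18],[0,0,0.5,0,0,0,18],[0,0,0,0,0,0,18]]]'; python3 sl.py; python3 - <<'E'
from h import *
f=np.load("wrist5c.npz");C=(f['K'],f['R'],f['t']);D=np.load("wrist5.npy");im=cv2.imread("pics/wrist5.png")
vv,uu=np.mgrid[:384,:512];P=dep(C,np.c_[uu.ravel(),vv.ravel()],D).reshape(384,512,3)
h=cv2.cvtColor(im,cv2.COLOR_BGR2HSV).astype(int)
g=(h[...,0]>50)&(h[...,0]<95)&(h[...,1]>60);g[:60]=0;g[160:]=0;g[:,:110]=0;g[:,295:]=0
c=rect(g); w=onz(C,c,.006)[:,:2].astype(np.float32); r=cv2.minAreaRect(w);print("tray wrist5",np.round(r,4) if 0 else r)
Q=P[90:165,165:250].reshape(-1,3);k=(Q[:,2]>.03)&(Q[:,2]<.09)&(Q[:,1]<-.15);Q=Q[k]
ctr=np.array([.5252,-.2454]);a=np.radians(42);e=np.array([np.cos(a),np.sin(a)]);n=np.array([-e[1],e[0]])
X=(Q[:,:2]-ctr)@e;Y=(Q[:,:2]-ctr)@n;print(np.histogram(X,np.arange(-.07,.071,.005)))
for lo,hi in [(-.06,0.00),(0.00,.06)]:
    q=(X>lo)&(X<hi)
    if q.sum()>3: print(lo,"X",np.percentile(X[q],[2,50,98]).round(4),"Y",np.percentile(Y[q],[1,50,99]).round(4),"z",np.percentile(Q[q,2],[2,98]).round(4))
E
```

```text
clock: 18.38
position: [0.5349, -0.0282, 0.2516]
ee_rot: [0.914, 0.136, -0.055, -0.377]
ft_force: [-0.3, -0.4, -0.6]
grip_width: 0.262
t 18.38 tcp [ 0.5349 -0.0282  0.2516] grasp [ 0.5387 -0.0409  0.2649] x [0.957 0.29  0.002] z [-0.203  0.675 -0.709] az 16.9 F [-0.3 -0.4 -0.6] w 22.4
 q [-0.14  0.52  0.67  1.5  -0.83  1.85  0.88]
u 0.1712 (fully down .1362) w 0.2034 Y -0.0024 F up-slope -0.6 F normal -0.2 Flat 0.4
tray wrist5 ((0.526602029800415, -0.24107080698013306), (0.2045394480228424, 0.09049537032842636), 41.45704650878906)
(array([  0,   0,   0,   0,   0,   0,   0,  12,  92,  90,  93, 165,  17,
         0,   0,   0,   0,   0,   0,  81, 101, 106, 129,   0,   0,   0,
         0,   0]), array([-7.00000000e-02, -6.50000000e-02, -6.00000000e-02, -5.50000000e-02,
       -5.00000000e-02, -4.50000000e-02, -4.00000000e-02, -3.50000000e-02,
       -3.00000000e-02, -2.50000000e-02, -2.00000000e-02, -1.50000000e-02,
       -1.00000000e-02, -5.00000000e-03,  5.55111512e-17,  5.00000000e-03,
        1.00000000e-02,  1.50000000e-02,  2.00000000e-02,  2.50000000e-02,
        3.00000000e-02,  3.50000000e-02,  4.00000000e-02,  4.50000000e-02,
        5.00000000e-02,  5.50000000e-02,  6.00000000e-02,  6.50000000e-02,
        7.00000000e-02]))
-0.06 X [-0.0301 -0.0176 -0.0098] Y [-0.0167 -0.0024  0.0185] z [0.0313 0.06  ]
0.0 X [0.0264 0.0362 0.0432] Y [-0.0206 -0.0065  0.0214] z [0.031  0.0567]
```

```bash
python3 -m crank '[[[0,0,0.1,-0.956,-0.292,0,18],[0,0,0.1,-0.956,-0.292,0,18],[0,0,0,-0.956,-0.292,0,18],[0,0,0,-0.956,-0.292,0,18],[0,0,0,-0.956,-0.292,0,18],[0,0,0,-0.956,-0.292,0,18],[0,0,0,-0.956,-0.292,0,18],[0,0,0,-0.956,-0.292,0,18]]]';python3 -m crank '[[[0,0,0,-0.956,-0.292,0,18],[0.054,-0.218,0,0,0,-1,18],[0.054,-0.218,0,0,0,-1,18],[0.054,-0.218,0,0,0,-1,18],[0.054,-0.218,0,0,0,-1,18],[0.054,-0.218,0,0,0,-1,18],[0.054,-0.218,0,0,0,-1,18],[0.054,-0.218,0,0,0,-1,18]]]';python3 -m crank '[[[0.054,-0.218,0,0,0,-1,18],[0.054,-0.218,0,0,0,-1,18],[0.054,-0.218,0,0,0,-1,18],[0.054,-0.218,0,0,0,-1,18],[0.054,-0.218,0,0,0,-1,18],[0.054,-0.218,0,0,0,-1,18],[0,0,0,0,0,0,18],[0,0,0,0,0,0,18]]]'; python3 st.py; python3 - <<'E'
from h import *
for n in ["wrist","top","side"]:
    c=cal(n);np.savez(f"{n}10c.npz",K=c[0],R=c[1],t=c[2])
    im,d=manip.camera(n);cv2.imwrite(f"pics/{n}10.png",im);np.save(f"{n}10.npy",d)
im=cv2.imread("pics/top10.png");cv2.imwrite("pics/top10c.png",cv2.resize(im[110:240,260:400],None,fx=4.5,fy=4.5))
E
```

```text
clock: 19.38
position: [0.534, -0.0272, 0.2609]
ee_rot: [0.988, 0.147, -0.007, -0.042]
ft_force: [0.3, -0.3, -0.5]
grip_width: 0.26
clock: 20.38
position: [0.5565, -0.1191, 0.2607]
ee_rot: [0.987, -0.159, -0.001, 0.0]
ft_force: [-0.2, 0.2, -0.3]
grip_width: 0.263
clock: 21.38
position: [0.5762, -0.1963, 0.261]
ee_rot: [0.914, -0.406, -0.0, 0.0]
ft_force: [0.2, -0.0, -0.5]
grip_width: 0.261
t 21.38 tcp [ 0.5762 -0.1963  0.261 ] grasp [ 0.5762 -0.1963  0.2797] x [ 0.67  -0.743 -0.001] z [-0.001  0.    -1.   ] az -48.0 F [ 0.2 -0.  -0.5] w 22.3
 q [-0.47  0.39  0.96  1.5  -0.32  1.42 -0.33]
```

View pics/wrist10.png

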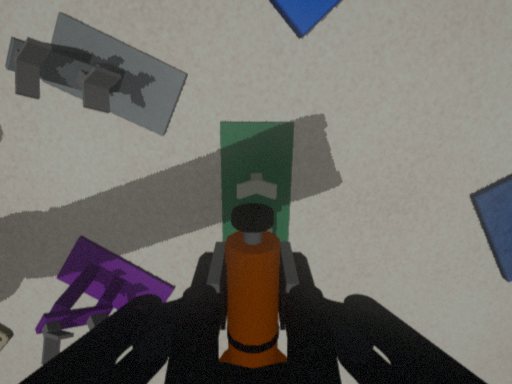

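View pics/top10c.png

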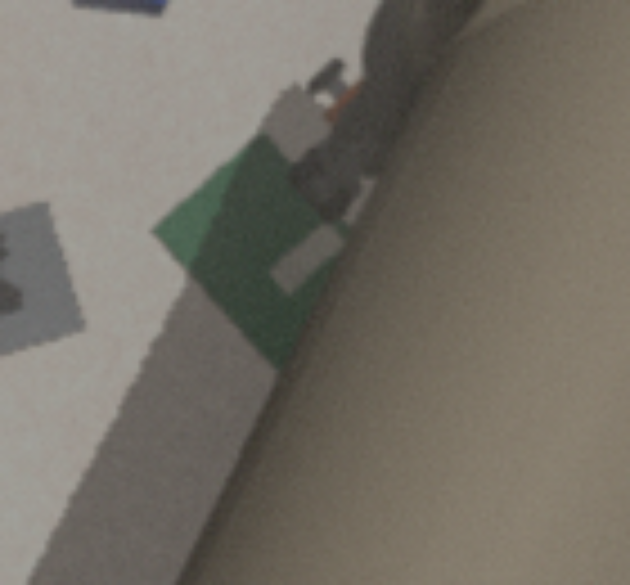

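View pics/side10.png

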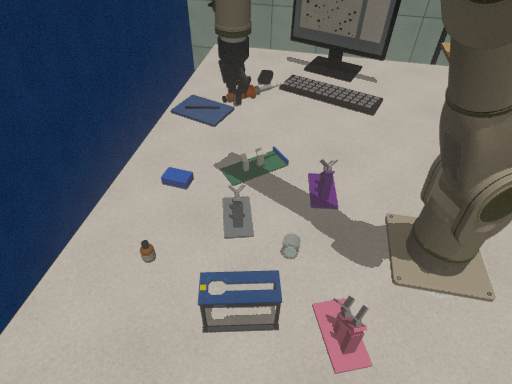

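```bash
python3 - <<'E'
from h import *
f=np.load("wrist10c.npz");C=(f['K'],f['R'],f['t']);D=np.load("wrist10.npy");im=cv2.imread("pics/wrist10.png")
o=manip.get_obs();M=R.from_quat(o['ee_rot']).as_matrix();g=o['position']-M[:,2]*.0187
vv,uu=np.mgrid[:384,:512];P=dep(C,np.c_[uu.ravel(),vv.ravel()],D).reshape(384,512,3);L=(P-g)@M
h=cv2.cvtColor(im,cv2.COLOR_BGR2HSV).astype(int);m=(h[...,0]<16)&(h[...,1]>130);m[:225]=0;m[:,:215]=0;m[:,295:]=0
Q=L[m]
for lo in np.arange(-.03,.06,.01):
    q=(Q[:,1]>lo)&(Q[:,1]<lo+.01)
    if q.sum()>5: print("ty",round(lo,2),q.sum(),"x",Q[q,0].min().round(4),Q[q,0].max().round(4),"ztop",np.percentile(Q[q,2],[2,10]).round(4))
b=L[208:222,240:268].reshape(-1,3);print("button",np.median(b,0).round(4))
# large V
m=np.zeros((384,512),bool);m[165:205,230:285]=1;m&=(P[...,2]>.03)&(P[...,2]<.09)
V=L[m];print("V n",m.sum(),"x",np.percentile(V[:,0],[1,50,99]).round(4),"y",np.percentile(V[:,1],[1,99]).round(4),"worldz",np.percentile(P[m][:,2],[1,99]).round(4))
# tray edges vs yaw
gm=(h[...,0]>45)&(h[...,0]<95)&(h[...,1]>60);gm[:100]=0;gm[240:]=0
for r in (130,150,170,200,215):
    us=np.nonzero(gm[r,200:310])[0]+200; w=onz(C,[(us.min(),r),(us.max()+1,r)],.006); print(r,((w-g)@M)[:,:2].round(4).tolist())
w=onz(C,[(257,121.5)],.006);print("tray +x end tool y",((w-g)@M)[:,:2].round(4))
E
```

```text
ty -0.03 732 x -0.0115 0.0107 ztop [-0.0119 -0.0103]
ty -0.02 1369 x -0.013 0.0141 ztop [-0.0577 -0.0132]
ty -0.01 1151 x -0.0132 0.0128 ztop [-0.0536 -0.0125]
ty 0.0 1054 x -0.0129 0.0128 ztop [-0.0144 -0.0123]
ty 0.01 939 x -0.0121 0.011 ztop [-0.0128 -0.0123]
ty 0.02 609 x -0.0117 0.0108 ztop [-0.0129 -0.0124]
ty 0.03 640 x -0.0121 0.011 ztop [-0.0126 -0.0122]
ty 0.04 56 x -0.0165 0.0166 ztop [-0.0059 -0.0051]
ty 0.05 129 x -0.0176 0.0165 ztop [0.0034 0.0039]
button [-0.0002 -0.0343 -0.0064]
V n 619 x [-0.0181  0.0048  0.0262] y [0.0273 0.0445] worldz [0.0317 0.058 ]
130 [[-0.0389, -0.0249], [0.0476, -0.0249]]
150 [[-0.036, -0.0002], [0.0485, -0.0002]]
170 [[-0.038, 0.0255], [0.0483, 0.0255]]
200 [[-0.0405, 0.0662], [0.0485, 0.0662]]
215 [[-0.0399, 0.0876], [0.048, 0.0876]]
tray +x end tool y [[ 0.0049 -0.0351]]
```

Along-axis fit is right; the V centre lies about 3–4 mm to the tool's +x. Shifting, lowering part way and measuring again.

```bash
python3 -m crank '[[[0.033,-0.037,-0.3,0,0,0,18],[0,0,-0.5,0,0,0,18],[0,0,-0.5,0,0,0,18],[0,0,-0.5,0,0,0,18],[0,0,-0.37,0,0,0,18],[0,0,0,0,0,0,18],[0,0,0,0,0,0,18]]]'>/dev/null; python3 st.py; cat > tr.py <<'E'
from h import *
import sys
n=sys.argv[1]
C=cal("wrist");o=manip.get_obs();im,D=manip.camera("wrist");cv2.imwrite(f"pics/wrist{n}.png",im)
M=R.from_quat(o['ee_rot']).as_matrix();g=o['position']-M[:,2]*.0187
vv,uu=np.mgrid[:384,:512];P=dep(C,np.c_[uu.ravel(),vv.ravel()],D).reshape(384,512,3);L=(P-g)@M
m=(P[...,2]>.03)&(P[...,2]<.075)&(L[...,1]>.02)&(L[...,1]<.05)&(abs(L[...,0])<.04)
for s in (-1,1):
    V=L[m&(np.sign(L[...,0]-.003)==s)];
    if len(V)>3: print("V side",s,len(V),"x",np.percentile(V[:,0],[1,99]).round(4),"y",np.percentile(V[:,1],[1,99]).round(4))
h=cv2.cvtColor(im,cv2.COLOR_BGR2HSV).astype(int);gm=(h[...,0]>45)&(h[...,0]<95)&(h[...,1]>60)
for r in range(60,230,20):
    us=np.nonzero(gm[r,150:370])[0]+150
    if len(us)>10: w=onz(C,[(us.min(),r),(us.max()+1,r)],.006); q=((w-g)@M); print(r,q[:,:2].round(4).tolist(),"mid",q[:,0].mean().round(4))
E
python3 tr.py 11
```

```text
t 22.4 tcp [ 0.5786 -0.1991  0.1317] grasp [ 0.5786 -0.1991  0.1504] x [ 0.668 -0.744  0.001] z [ 0.001 -0.    -1.   ] az -48.1 F [-0.9 -0.1 -0.7] w 22.6
 q [-0.42  0.5   0.89  1.66 -0.42  1.18 -0.27]
V side -1 19 x [-0.0219 -0.0128] y [0.0265 0.0293]
V side 1 39 x [0.0104 0.0225] y [0.0268 0.0299]
160 [[-0.0432, -0.0197], [0.0448, -0.0196]] mid 0.0008
180 [[-0.0424, -0.002], [0.0449, -0.0018]] mid 0.0013
200 [[-0.0433, 0.0165], [0.0441, 0.0166]] mid 0.0004
220 [[-0.0443, 0.0358], [0.0451, 0.0359]] mid 0.0004
```

View pics/wrist11.png

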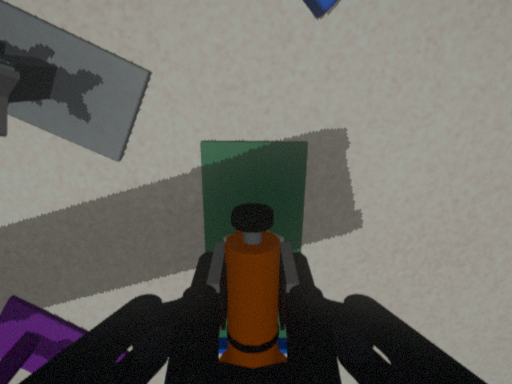

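```bash
python3 -m crank '[[[0,0,-0.3,0,0,0,18],[0,0,-0.4,0,0,0,18],[0,0,-0.4,0,0,0,18],[0,0,-0.2,0,0,0,18],[0,0,-0.1,0,0,0,18],[0,0,0,0,0,0,18]]]'>/dev/null; python3 st.py; python3 - <<'E'
from h import *
for n,b in [("side",(200,120,320,210)),("top",(270,110,400,230))]:
    im,d=manip.camera(n);cv2.imwrite(f"pics/{n}12.png",cv2.resize(im[b[1]:b[3],b[0]:b[2]],None,fx=5,fy=5))
E
```

```text
t 23.2 tcp [ 0.5785 -0.199   0.0473] grasp [ 0.5785 -0.199   0.066 ] x [ 0.668 -0.744  0.   ] z [ 0. -0. -1.] az -48.1 F [-0.4  0.7 -1. ] w 22.6
 q [-0.37  0.6   0.82  1.72 -0.5   1.04 -0.21]
```

View pics/side12.png

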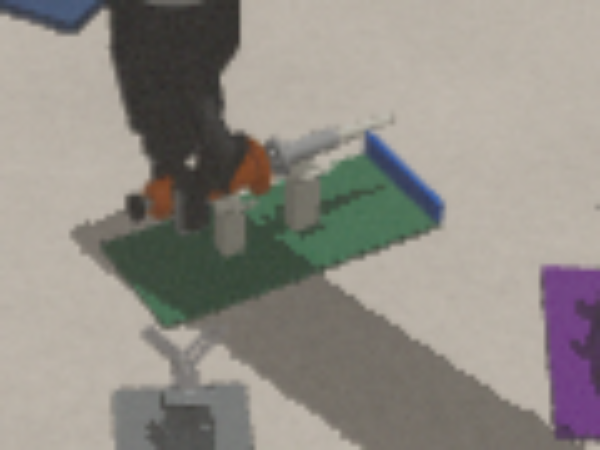

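View pics/top12.png

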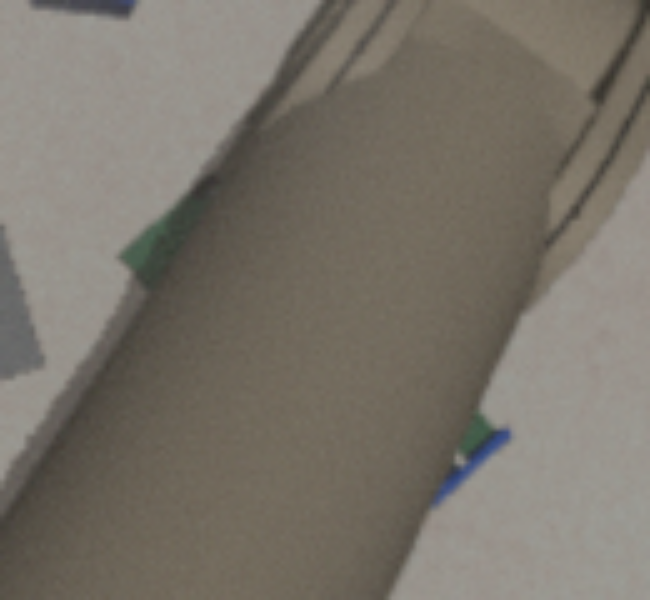

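Pipette is level above the Vs, tip towards the blue wall (side crop 390,118), collars between the supports. Lowering in small steps.

```bash
python3 -m crank '[[[0,0,-0.08,0,0,0,18],[0,0,-0.04,0,0,0,18],[0,0,0,0,0,0,18]]]'>/dev/null; python3 st.py; python3 -m crank '[[[0,0,-0.035,0,0,0,18],[0,0,0,0,0,0,18]]]'>/dev/null; python3 st.py;python3 -m crank '[[[0,0,-0.025,0,0,0,18],[0,0,0,0,0,0,18]]]'>/dev/null; python3 st.py
```

```text
t 23.68 tcp [ 0.5783 -0.1988  0.0398] grasp [ 0.5783 -0.1988  0.0585] x [ 0.668 -0.744 -0.   ] z [-0.  0. -1.] az -48.1 F [ 0.4 -0.7 -1.2] w 22.1
 q [-0.36  0.61  0.81  1.73 -0.51  1.03 -0.21]
t 23.93 tcp [ 0.5783 -0.1989  0.0378] grasp [ 0.5783 -0.1989  0.0565] x [ 0.668 -0.744 -0.   ] z [-0.  0. -1.] az -48.1 F [-0.4 -0.6 -1. ] w 22.3
 q [-0.36  0.61  0.81  1.73 -0.51  1.03 -0.2 ]
t 24.18 tcp [ 0.5783 -0.1989  0.0363] grasp [ 0.5783 -0.1989  0.055 ] x [ 0.668 -0.744 -0.   ] z [-0. -0. -1.] az -48.1 F [-0.3  0.7 -0.6] w 22.5
 q [-0.36  0.61  0.81  1.73 -0.51  1.02 -0.2 ]
```

```bash
python3 -m crank '[[[0,0,-0.02,0,0,0,18],[0,0,0,0,0,0,18]]]'>/dev/null; python3 st.py; python3 -m crank '[[[0,0,-0.02,0,0,0,18],[0,0,0,0,0,0,18]]]'>/dev/null; python3 st.py;  python3 - <<'E'
from h import *
im,d=manip.camera("side");cv2.imwrite("pics/side13.png",cv2.resize(im[130:200,215:305],None,fx=8,fy=8,interpolation=cv2.INTER_CUBIC))
E
```

```text
t 24.43 tcp [ 0.5787 -0.1992  0.0355] grasp [ 0.5787 -0.1992  0.0542] x [ 0.668 -0.744  0.001] z [ 0.001 -0.    -1.   ] az -48.1 F [ 1.4 -0.6  1.2] w 22.5
 q [-0.36  0.61  0.81  1.73 -0.51  1.02 -0.2 ]
t 24.68 tcp [ 0.5791 -0.1994  0.0346] grasp [ 0.579  -0.1994  0.0533] x [ 0.668 -0.744  0.002] z [ 0.002 -0.001 -1.   ] az -48.1 F [ 1.9 -1.9  4.1] w 22.2
 q [-0.36  0.62  0.81  1.73 -0.51  1.02 -0.2 ]
```

View pics/side13.png

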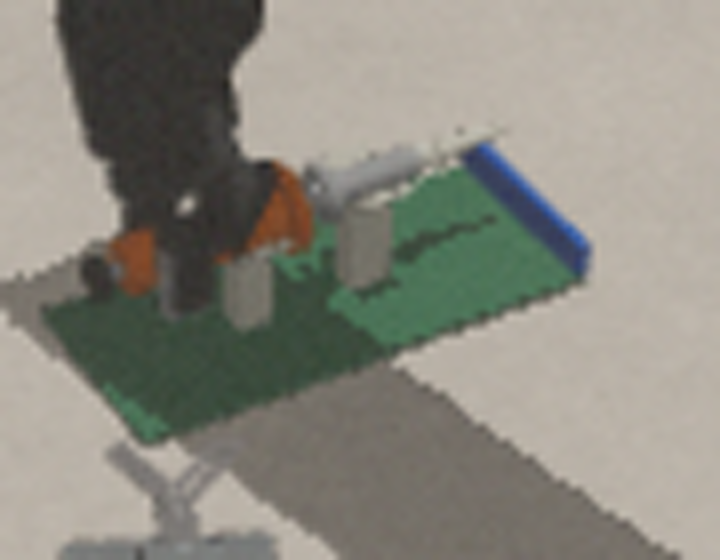

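Contact at the expected height (axis ≈ 0.054). Releasing and rising.

```bash
python3 -m crank '[[[0,0,0,0,0,0,26],[0,0,0,0,0,0,30],[0,0,0,0,0,0,45],[0,0,0,0,0,0,60],[0,0,0,0,0,0,60]]]'; python3 st.py; python3 -m crank '[[[0,0,0.2,0,0,0,60],[0,0,0.5,0,0,0,60],[0,0,0.7,0,0,0,60],[0,0,0.7,0,0,0,60],[0,0,0.7,0,0,0,60],[0,0,0.4,0,0,0,60],[0,0,0,0,0,0,60],[0,0,0,0,0,0,60]]]'; python3 st.py; python3 - <<'E'
from h import *
for n in ["side","wrist"]:
    c=cal(n);np.savez(f"{n}14c.npz",K=c[0],R=c[1],t=c[2])
    im,d=manip.camera(n);cv2.imwrite(f"pics/{n}14.png",im);np.save(f"{n}14.npy",d)
im=cv2.imread("pics/side14.png");cv2.imwrite("pics/side14c.png",cv2.resize(im[130:200,215:305],None,fx=8,fy=8,interpolation=cv2.INTER_CUBIC))
E
```

```text
clock: 25.35
position: [0.5783, -0.1988, 0.0339]
ee_rot: [0.913, -0.407, -0.0, 0.0]
ft_force: [0.3, 0.3, 0.1]
grip_width: 0.703
t 25.35 tcp [ 0.5783 -0.1988  0.0339] grasp [ 0.5783 -0.1988  0.0526] x [ 0.668 -0.744 -0.   ] z [-0.  0. -1.] az -48.1 F [0.3 0.3 0.1] w 60.0
 q [-0.36  0.62  0.81  1.73 -0.51  1.02 -0.2 ]
clock: 26.35
position: [0.5781, -0.1988, 0.2257]
ee_rot: [0.913, -0.407, -0.0, -0.0]
ft_force: [-0.5, 0.5, 0.1]
grip_width: 0.7
t 26.35 tcp [ 0.5781 -0.1988  0.2257] grasp [ 0.5781 -0.1988  0.2444] x [ 0.668 -0.744 -0.   ] z [-0.  0. -1.] az -48.1 F [-0.5  0.5  0.1] w 59.8
 q [-0.46  0.42  0.95  1.55 -0.35  1.35 -0.31]
```

View pics/side14c.png

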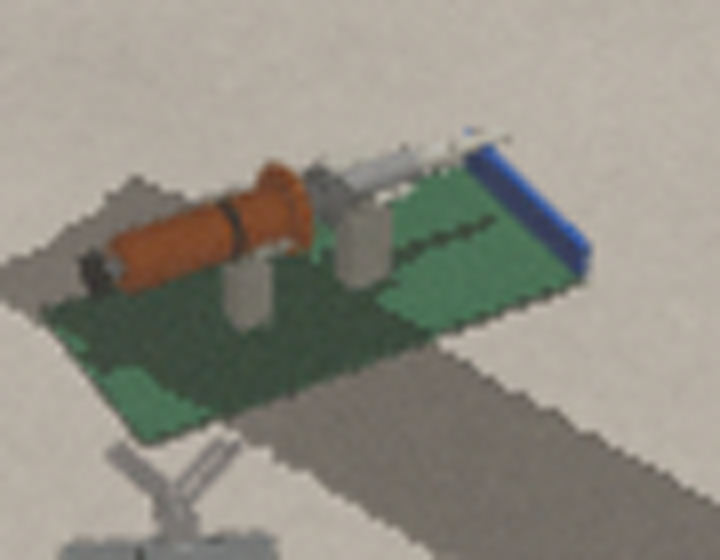

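View pics/wrist14.png

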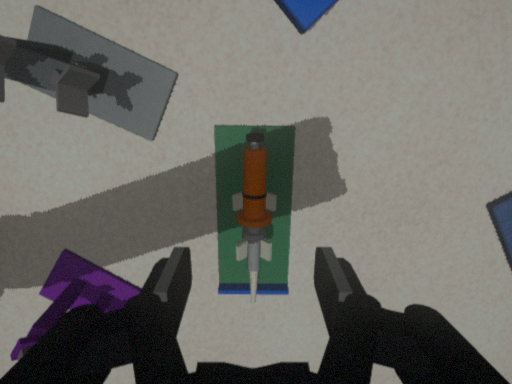

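The pipette lies in both Vs, collars between them and tip over the blue wall side. Numeric check of level, heading and collar position:

```bash
python3 - <<'E'
from h import *
f=np.load("wrist14c.npz");C=(f['K'],f['R'],f['t']);D=np.load("wrist14.npy");im=cv2.imread("pics/wrist14.png")
vv,uu=np.mgrid[:384,:512];P=dep(C,np.c_[uu.ravel(),vv.ravel()],D).reshape(384,512,3)
ctr=np.array([.5252,-.2454]);a=np.radians(42);e=np.array([np.cos(a),np.sin(a)]);n=np.array([-e[1],e[0]])
q=P[125:310,215:295].reshape(-1,3);X=(q[:,:2]-ctr)@e+.0888;Y=(q[:,:2]-ctr)@n;z=q[:,2]
for lo in range(0,196,8):
    k=(X>lo/1e3)&(X<(lo+8)/1e3)&(abs(Y)<.022)&(z>.05)
    if k.sum()>3: print(lo,k.sum(),"Y",Y[k].min().round(4),Y[k].max().round(4),"ztop",np.percentile(z[k],95).round(4))
cv2.imwrite("pics/w14c.png",cv2.resize(im[115:310,195:315],None,fx=3,fy=3,interpolation=cv2.INTER_CUBIC))
s0=cv2.imread("pics/side0.png");s1=cv2.imread("pics/side14.png")
for nm,b in [("bottle",(135,235,160,265)),("box",(160,165,196,190)),("beaker",(278,230,304,262))]:
    print(nm,cv2.absdiff(s0,s1)[b[1]:b[3],b[0]:b[2]].mean())
E
```

```text
0 27 Y -0.0024 0.0022 ztop 0.0577
8 27 Y -0.0024 0.0022 ztop 0.0587
16 40 Y -0.0036 0.0033 ztop 0.0585
24 42 Y -0.0047 0.0032 ztop 0.0594
32 48 Y -0.0047 0.0043 ztop 0.0603
40 54 Y -0.0068 0.0053 ztop 0.0617
48 77 Y -0.0068 0.0053 ztop 0.0619
56 185 Y -0.0199 0.0183 ztop 0.0617
64 234 Y -0.0197 0.0182 ztop 0.0618
72 261 Y -0.0196 0.018 ztop 0.0617
80 68 Y -0.013 0.0136 ztop 0.0675
88 213 Y -0.0132 0.0114 ztop 0.0673
96 32 Y -0.019 0.0129 ztop 0.0709
104 373 Y -0.0193 0.0174 ztop 0.0733
112 235 Y -0.021 0.0204 ztop 0.0665
120 295 Y -0.022 0.0203 ztop 0.0666
128 264 Y -0.022 0.0202 ztop 0.0669
136 176 Y -0.0125 0.0097 ztop 0.0669
144 176 Y -0.0124 0.0096 ztop 0.0668
152 179 Y -0.0123 0.0095 ztop 0.0668
160 192 Y -0.0133 0.0094 ztop 0.067
168 193 Y -0.0132 0.0093 ztop 0.0665
176 192 Y -0.0131 0.0092 ztop 0.0666
184 106 Y -0.0101 0.0062 ztop 0.0636
192 71 Y -0.0101 0.0062 ztop 0.0635
bottle 4.812444444444444
box 4.49
beaker 4.407051282051282
```

View pics/w14c.png

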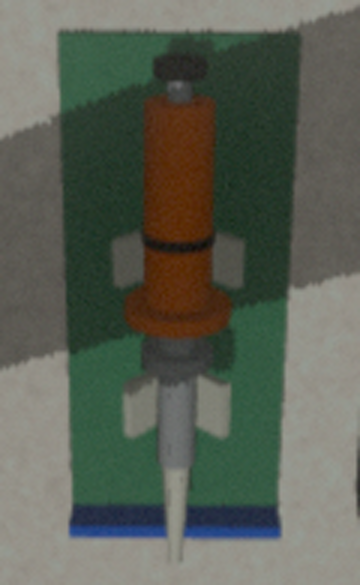

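```bash
python3 -c "
from workcell import manip
print(manip.hand_in(), manip.get_obs()['clock'])"
```

```text
the job is handed in; nothing more can be done
the job is handed in; nothing more can be done
```

The pipette is lying level in the tray's two white Vs, tip towards the blue end, and the job was handed in at about 26.4 s of the 72 s.

**What I did:**
1. I gripped the pipette from above, slid it about 80 mm along the slot to the wide end and lifted it off. The readings along the way stayed at a few newtons.
2. I set it in the grey stand at 45°, moved it down the slope until it met light contact at the expected fully-down position, and let go of it.
3. I took it again across the handle, laid it in the tray, released it and raised the gripper clear.

**Last checks:**
- **Level:** the shaft and handle axes are both 54.7 mm above the bench, against 55 mm nominal.
- **Position:** both collars lie between the two supports and the pipette runs along the tray's centre line to within about 1–2 mm.
- **Bystanders:** the side camera showed only small differences, which I took to be image noise, where the bottle, slide box and beaker stand.
- **Gripper:** it was about 190 mm above its release height, with no force on it.

**What disagreed:**
- **Top camera:** it differed from the wrist camera by 2–5 mm, so I placed everything from the wrist camera.
- **Opening position:** my first estimate of the keyhole's wide end was about 4 mm short. I corrected it before lifting.

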